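# Refit the hinge pin of a clear box lid

### The job

The clear box's lid is back from the wash and lies loose on the box, pulled a little forward so that its hinge knuckles do not line up with those on the box. Slide the lid back until it stops and all four knuckles are in line, take the steel hinge pin that leans in the pot, and thread it, from either end, through all four knuckles until its head is home against the end knuckle, so that the lid lies shut and hinged. Do not force the pin, and leave the pot, the leaf dish and the honeycomb mold where they are.

Things in the scene. Friction and masses are not known exactly. Their poses are not given: they have to be found in the camera images.
- drawer: open shallow birch plywood drawer, 400 (x) x 800 (y) mm, walls 12 mm thick and 58 mm high, front panel (facing the robot) 70 mm high; inner floor 9 mm above its origin (centre of underside). Fixed. A low plywood unit (top 81 mm above the counter) stands behind it.
- box: clear acrylic box, 140 (x) x 150 (y) mm, walls 4 mm, rim 80 mm above its origin (centre of underside); stuck fast on the drawer's liner. On its far (+x) edge it carries two steel hinge knuckles (tubes of 18 mm outside, 11 mm inside diameter, 22 mm long, lying along y) that span y = -75 to -53 and +53 to +75 mm.
- box_hinge (a point): middle of the hinge axis of the box, 79.4 mm along +x and 89.5 mm above the box's origin; the hinge axis is the box's y axis through it
- lid: loose clear acrylic lid, 5 mm plate, 153 (x: -82 to +72) x 150 (y) mm, resting on the box's rim; origin on its underside, straight above the box's origin when it is home. It starts 5 to 12 mm too far towards -x of the box; slid to +x it stops with its far edge against the box's knuckles, and then its own two knuckles (same tubes, spanning y = -50 to -28 and +28 to +50 mm) are in line with the box's. It has about 3 mm of play along y.
- lid_hinge (a point): middle of the axis of the lid's knuckles, 79.4 mm along +x and 9.5 mm above the lid's origin; coincides with box_hinge when the lid is home
- lid_knob (a point): top centre of the lid's birch knob: 28 mm across, 24 mm high (5 to 29 mm above the lid's underside, narrower near its foot), 40 mm towards -x of the lid's origin
- pin: steel hinge pin, 189 mm long, about 0.1 kg; its x axis points along it to the nose. Shank of 8 mm diameter from x = -75 to +80 mm, nose tapering to 3 mm at x = +92 mm; round head 16 mm across from x = -97 to -75 mm. Origin on its axis: when the head is home the origin is at box_hinge. It starts leaning in the pot: nose in the bottom corner, shank on the rim about 130 mm from the nose end, head end out beyond the rim and about 40 degrees up from level.
- pot: small steel pot, 112 mm across, 88 mm high, 3 mm wall, two loop handles at its +x and -x sides (30 mm out, 70 to 77 mm up) and a dial thermometer clipped to the rim between +x and +y (dial 46 mm across, up to 22 mm above the rim, stem inside); origin at the centre of its underside; 0.6 kg, loose
- dish: white ceramic leaf-shaped soap dish, 155 x 90 mm, 23 mm high, origin at the centre of its underside; loose
- mold: orange honeycomb mold, 160 x 130 mm, 22 mm high, origin at the centre of its underside; loose
Not all that is in view belongs to the job. Of the things like the lid, leave any that is turquoise; of the rest the larger one is meant.

How it is judged:
By the outcome, as a careful person would: the job done as asked, in the order asked, and still so for the second after the job is handed in, with the robot touching nothing.
It also fails if it takes over 61 s, if anything falls off the work surface, if the arm or the gripper's body presses on something with over 40 N, if the wrist force passes 120 N, or if a joint passes its speed limit or range.

### The arm

A 6-joint arm with a two-finger parallel gripper is mounted at the origin on the work surface. World frame = base frame: x ahead of the robot, y to its left, z up, the work surface at z = 0. Lengths are in mm, angles in rad, forces in N, time in s.
With the tool pointing down it reaches from about 275 to 750 mm from the base axis. Payload 10.2 kg.
Tool frame: the origin (TCP) lies between the finger pads; the fingertips stand 11 mm ahead of it and the grasp point (between the pads) lies 8 mm behind it (ctrl.nose_length is the distance from the TCP to the fingertips, in mm); x points along the fingers, y is the direction in which the jaws open and shut, and the axes are right-handed (so a half turn about x gives the same grasp; the last joint's range is limited). The gripper opens to 85 mm and grips with 20 to 120 N. Pads are 22 mm wide; open, the fingers measure 114 mm over their backs; the gripper's body (76 mm by 85 mm) begins 54 mm behind the grasp point. The pads swing forward as they close: fully open they stand 13 mm farther back than shut.
Start: joints at [-1.468, 0.313, 1.498, -0, 1.331, -0.223], TCP at [168.022, -497.393, 242.294] pointing down, gripper open.
Joint ranges: [-2.94, 2.94], [-0.97, 2.17], [0.19, 2.56], [-1.23, 4.37], [0.02, 3.11], [-2.88, 2.88]. Speed limits (rad/s): [2.39, 2.39, 3.01, 3.14, 3.14, 3.14].

### API

Orientations are given as a unit quaternion [w, x, y, z].
In Python, from rig import ctrl, capture, ticket gives the robot as it stands.
- The arm moves only by the tool step_arm, never from a script. Its argument "commands" is a list of rows, each a list of 2 entries, a list of its own where there are three numbers: the shift along the world's x, y, z normalised to -1 to 1, where 1 is 0.04 m, then the turn about the world's z normalised to -1 to 1, where 1 is 180 degrees. A call has 1 to 5 rows; each row shifts and turns the commanded pose from where the row before left it; what a row does not reach is not made up. A row lasts 1/10 s, in which the tool goes at most 50 mm and 8.59 degrees, less where a joint would pass 70% of its speed; a pose out of reach is approached as far as the arm can. A call with a number of a shift or a turn outside -1 to 1 is refused whole. A call with a gripper value outside its range is refused whole. "gripper" is the closure, from -1 (fully open) to 1 (shut), so that 0 is half open, set as the call begins (left out, the last holds). The fingers move at their own pace and stop on an object; "force" is the grip in N (left out, the last holds). Time passes only in rows, so rows that do not move let the fingers close. It gives the time, the measured TCP pose, the force and the opening at its end, in the units of the state.
- ctrl.sense(): the state, without advancing time (a new reading comes with each control period).
- capture(name): name is "side" or "top"; returns a dict with "image" (480x640x3 uint8, blue, green, red), "fov_y" (degrees; the focal length in pixels is half the picture's height over the tangent of half this angle, whatever the lens; pixels are square), "cx", "cy" (the principal point, pixels), "origin" and "orientation" of the camera in the world. Camera axes: x right, y down, z forward; pixel columns grow to the right and rows downward; lengths in mm; the calibration is good to about 2 mm. A picture is of the moment at which its call begins. There is no depth.
- ticket.finish_job(): hands the job in, once; it reports no verdict.
The state is a dict: "time_s": time; "joints": joint angles; "dq": joint speeds; "tau": joint torques, N m; "eef_pos": TCP position; "ee_rot": TCP orientation; "force": force on the tool from outside, world axes, zero at the start; "wrist_torque": the same for the moment, N m; "grip_width": opening from 0.0 (shut) to 1.0 (fully open).
Only numpy, scipy, OpenCV 4.12 (cv2) and the standard library are available. Lean on these libraries where they do the work, as an engineer would, in place of code of your own. Each camera call takes 0.05 s, during which the arm holds its last target.

## Working session

There is one attempt and no reset: what is moved stays moved. The work goes in short steps, Python scripts to look and compute and a tool call to move; the robot and the scene stay as the last step left them, time stands still between calls to the robot, and variables do not carry over. Pictures are saved under pics/ and viewed, and the job is handed in when it is done.

Besides the shell and the picture viewer there is one more tool, called after "Call:" as name(argument=value, ...), one argument or row to a line, values as JSON. step_arm: Moves the arm, as the interface text tells. Its arguments: {"type":"object","properties":{"commands":{"type":"array","items":{"type":"array"}},"gripper":{"type":"number"},"force":{"type":"number"}},"required":["commands"]}

```bash
ls; mkdir -p pics
python3 - <<'E'
from rig import ctrl,capture
import cv2
for n in("side","top"):
    c=capture(n);cv2.imwrite(f"pics/{n}0.png",c["image"]);print(n,c["fov_y"],c["cx"],c["cy"],c["origin"],c["orientation"])
print(ctrl.sense(),ctrl.nose_length)
E
```

```text
pics
side 42.03398704221688 318.3889853711259 246.35062430329899 [1131.32143292 1219.66119827 1249.48439713] [-0.11408357  0.23617304  0.88311822 -0.38898514]
top 42.057853302744604 319.08615075348894 248.35846935376884 [ 311.68207759  118.88812794 1521.40363867] [ 0.03769225 -0.70133028  0.71089452 -0.03666216]
{'time_s': 0.1, 'joints': array([-1.46839139e+00,  3.13367674e-01,  1.49833530e+00,  1.09500099e-05,
        1.33102996e+00, -2.23409910e-01]), 'dq': array([-0.00079114, -0.00028928, -0.00125917, -0.00127202,  0.00013268,
       -0.00083336]), 'tau': array([ 2.99748950e-03, -4.12895429e+01, -2.60140979e+01, -1.32220566e-04,
        3.03130590e-03,  3.19299591e-05]), 'eef_pos': array([ 168.00593595, -497.16476253,  241.81551486]), 'ee_rot': array([ 0.11428099,  0.69777279,  0.11508536, -0.69771653]), 'force': array([-0.26073458,  0.572906  , -0.08702783]), 'wrist_torque': array([ 0.01144763,  0.00758015, -0.02299862]), 'grip_width': 0.9969564189947397} 11.0
```

View pics/side0.png

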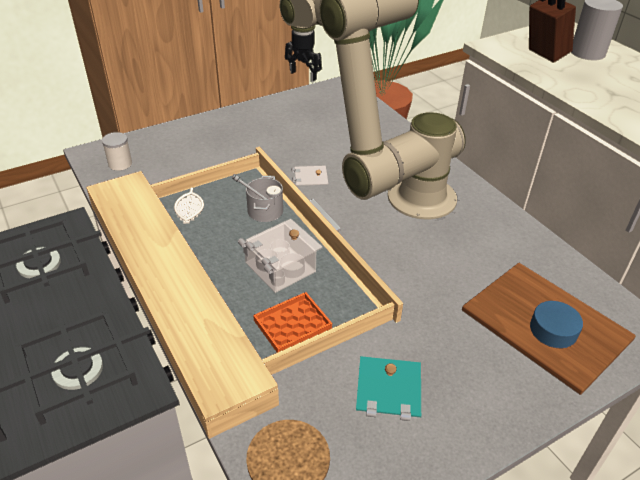

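View pics/top0.png

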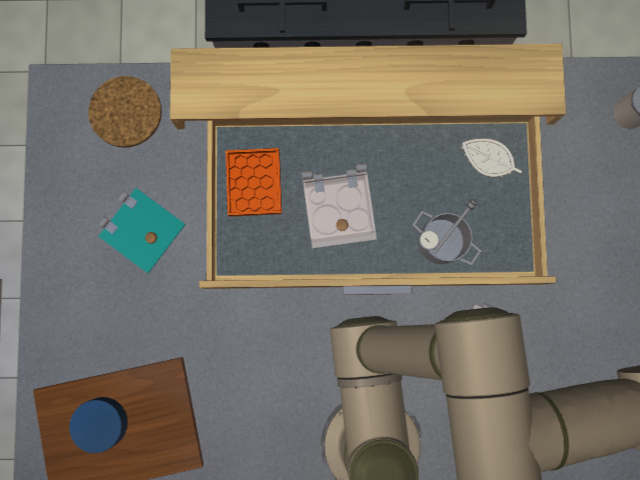

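```bash
cat > h.py <<'E'
import numpy as np,cv2
from scipy.spatial.transform import Rotation as R
from rig import ctrl,capture
def cam(c):
    q=np.array(c["orientation"]);M=R.from_quat([q[1],q[2],q[3],q[0]]).as_matrix()
    f=240/np.tan(np.radians(c["fov_y"])/2);return np.array(c["origin"]),M,f,c["cx"],c["cy"]
def ray(c,u,v):
    o,M,f,cx,cy=cam(c);d=M@np.array([(u-cx)/f,(v-cy)/f,1]);return o,d/np.linalg.norm(d)
def onz(c,u,v,z):
    o,d=ray(c,u,v);return o+d*(z-o[2])/d[2]
def proj(c,p):
    o,M,f,cx,cy=cam(c);q=M.T@(np.array(p)-o);return np.array([cx+f*q[0]/q[2],cy+f*q[1]/q[2]])
def tri(c1,p1,c2,p2):
    o1,d1=ray(c1,*p1);o2,d2=ray(c2,*p2)
    A=np.array([[d1@d1,-d1@d2],[d1@d2,-d2@d2]]);s,t=np.linalg.solve(A,[(o2-o1)@d1,(o2-o1)@d2])
    a=o1+s*d1;b=o2+t*d2;return (a+b)/2,np.linalg.norm(a-b)
def crop(img,x0,y0,x1,y1,name,k=6):
    k=min(k,800/(x1-x0),600/(y1-y0))
    r=cv2.resize(img[y0:y1,x0:x1],None,fx=k,fy=k,interpolation=cv2.INTER_CUBIC)
    for x in range(x0,x1):
        if x%10==0:
            X=int((x-x0)*k);cv2.line(r,(X,0),(X,6),(0,0,255),1)
            if x%20==0:cv2.putText(r,str(x),(X,18),0,.4,(0,0,255),1)
    for y in range(y0,y1):
        if y%10==0:
            Y=int((y-y0)*k);cv2.line(r,(0,Y),(6,Y),(0,0,255),1);cv2.putText(r,str(y),(8,Y+4),0,.4,(0,0,255),1)
    cv2.imwrite(f"pics/{name}.png",r)
E
python3 - <<'E'
from h import *
import pickle
t=capture("top");s=capture("side");pickle.dump((t,s),open("c0.pkl","wb"))
crop(t["image"],290,150,390,260,"t_box");crop(t["image"],405,120,530,280,"t_pot")
crop(s["image"],225,215,335,300,"s_box");crop(s["image"],170,165,300,230,"s_pot")
for u,v in((215,125),(528,124),(533,272),(215,276)):print(onz(t,u,v,10).round(1))
for u,v in((171,48),(562,44),(565,115)):print("unit",onz(t,u,v,81).round(1))
E
```

```text
[783.3 374.7  10. ]
[ 774.9 -403.2   10. ]
[ 406.6 -397.5   10. ]
[407.4 373.2  10. ]
unit [952.7 469.3  81. ]
unit [ 949.2 -469.9   81. ]
unit [ 773.8 -467.5   81. ]
```

View pics/t_box.png

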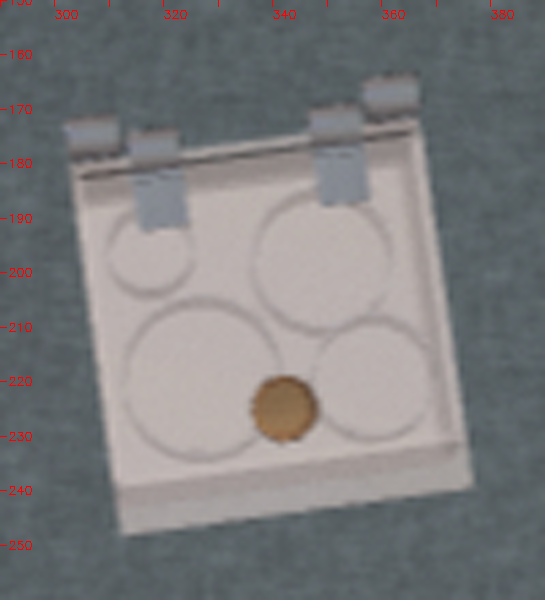

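View pics/t_pot.png

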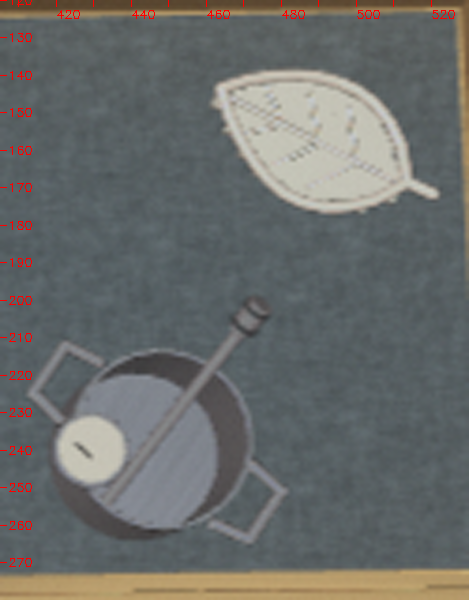

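View pics/s_box.png

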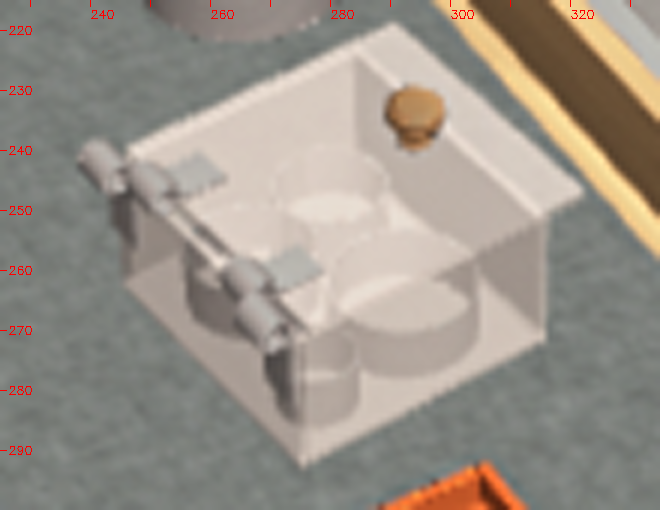

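View pics/s_pot.png

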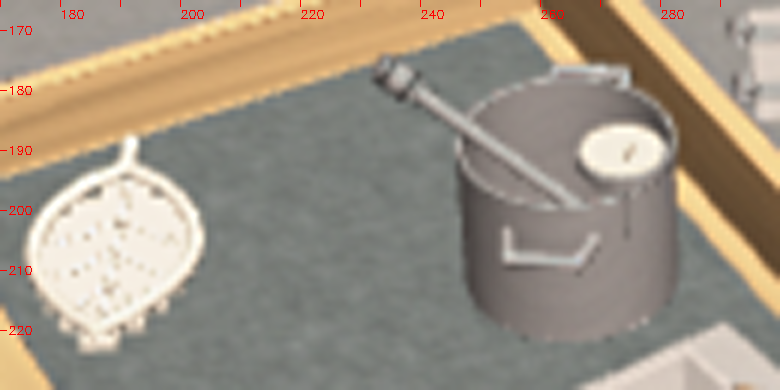

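Run:
```python
from h import *
import pickle
t,s=pickle.load(open("c0.pkl","rb"))
def p(n,a,b):
    x,e=tri(t,a,s,b);print(n,x.round(1),round(e,1));return x
a=p("boxL",(305,175.5),(267,267.5));b=p("boxR",(360,168),(241,243))
p("lidL",(316,177.5),(262,260));p("lidR",(348.5,173),(249,246))
k=p("knob",(342.3,224.8),(291.5,231.5))
h=p("head",(469.5,204.5),(234.5,178))
for u in((305,175.5),(360,168),(316,177.5),(348.5,173)):print(onz(t,*u,103).round(1))
print("knob z", onz(t,342.3,224.8,119).round(1))
# box bottom corners / lid corners
print("lid near corners z95",onz(t,311,239,95),onz(t,372,231,95))
print("box bottom",onz(t,312.5,247.5,10),onz(t,375,239,10))
# pin: shank line in top and side
for u in((466,209),(440,240),(432,251)):print("pin", onz(t,*u,100).round(1))
print("shank near head")
p("hd end",(472,201),(231.5,176.5));p("hd inner",(466.5,208),(237.5,180))
# pot rim circle at z 98
for u in((456,213),(469,240),(432,215),(447,263)):print("rim",onz(t,*u,98).round(1))
```

```text
boxL [632.8 148.7 106.3] 5.2
boxR [649.4  21.6 100.5] 3.4
lidL [630.1 121.6 108.8] 11.8
lidR [637.2  48.4 105.1] 4.3
knob [514.7  65.3 118.4] 4.3
head [ 554.6 -221.3  132.3] 3.4
[631.4 150.3 103. ]
[647.3  22.7 103. ]
[626.3 124.9 103. ]
[635.9  49.5 103. ]
knob z [512.8  66.6 119. ]
lid near corners z95 [484.21725931 138.27073175  95.        ] [500.8548463   -2.48384532  95.        ]
box bottom [473.60543146 136.02522027  10.        ] [492.36237669 -16.58891789  10.        ]
pin [ 548.3 -219.7  100. ]
pin [ 477.3 -157.4  100. ]
pin [ 452.2 -138.2  100. ]
shank near head
hd end [ 561.7 -226.1  137.2] 3.7
hd inner [ 547.7 -215.7  126. ] 3.4
rim [ 539.6 -196.8   98. ]
rim [ 476.6 -224.3   98. ]
rim [ 535.7 -141.3   98. ]
rim [ 424.3 -172.    98. ]
```

Run:
```python
from h import *
import pickle
q=ctrl.sense()["ee_rot"];M=R.from_quat([q[1],q[2],q[3],q[0]]).as_matrix();print(M.round(3))
t,s=pickle.load(open("c0.pkl","rb"))
im=t["image"];hsv=cv2.cvtColor(im,cv2.COLOR_BGR2HSV)
sub=(slice(205,250),slice(320,365))
m=((hsv[...,1]>90)&(hsv[...,0]>5)&(hsv[...,0]<25)).astype(np.uint8)
mm=np.zeros_like(m);mm[sub]=m[sub]
M_=cv2.moments(mm,True);print("knob top",M_["m10"]/M_["m00"],M_["m01"]/M_["m00"],M_["m00"])
im=s["image"];hsv=cv2.cvtColor(im,cv2.COLOR_BGR2HSV)
for y in range(166,182):print(t["image"][y,300:366,0].tolist() if 0 else "",end="")
g=t["image"][160:185,298:370].astype(int)
print()
for v in range(164,184):print(v,t["image"][v,298:370:2,2].tolist())
```

```text
[[-0.     0.32  -0.947]
 [ 0.001 -0.947 -0.32 ]
 [-1.    -0.001 -0.   ]]
knob top 341.7216494845361 224.41237113402062 97.0

164 [83, 79, 80, 88, 84, 89, 83, 92, 91, 87, 88, 92, 84, 87, 92, 93, 87, 91, 93, 92, 86, 85, 83, 91, 89, 87, 87, 85, 86, 91, 114, 111, 115, 119, 98, 85]
165 [85, 83, 81, 89, 87, 88, 82, 91, 93, 91, 89, 93, 85, 87, 89, 90, 84, 92, 88, 88, 87, 90, 84, 90, 87, 88, 87, 86, 85, 108, 130, 128, 129, 126, 111, 87]
166 [88, 86, 85, 91, 85, 87, 84, 88, 86, 86, 87, 89, 91, 85, 89, 95, 93, 89, 92, 89, 84, 86, 86, 85, 82, 88, 90, 90, 88, 105, 130, 130, 130, 133, 115, 84]
167 [91, 88, 84, 92, 88, 86, 81, 87, 87, 82, 86, 88, 86, 87, 90, 87, 83, 82, 87, 87, 86, 85, 90, 88, 85, 92, 89, 87, 86, 110, 128, 130, 129, 129, 115, 87]
168 [84, 84, 83, 91, 87, 87, 84, 92, 90, 85, 90, 91, 87, 86, 85, 85, 81, 79, 84, 84, 86, 86, 86, 89, 83, 84, 83, 90, 81, 104, 129, 130, 130, 127, 111, 90]
169 [81, 82, 86, 89, 88, 88, 84, 91, 93, 87, 91, 90, 87, 87, 86, 84, 88, 86, 90, 89, 88, 87, 88, 86, 88, 84, 96, 116, 107, 93, 124, 122, 118, 113, 108, 89]
170 [83, 85, 86, 90, 90, 85, 85, 90, 99, 95, 9
[... 1685 characters left out ...]
56, 154, 152, 148, 115, 107, 101, 101, 98, 120, 137, 144, 142, 144, 142, 145, 145, 143, 145, 146, 144, 137, 131, 133, 132, 134, 161, 163, 166, 159, 176, 118]
181 [90, 88, 106, 156, 125, 116, 93, 94, 94, 97, 107, 130, 131, 146, 143, 145, 144, 145, 146, 146, 144, 146, 149, 153, 154, 140, 133, 134, 133, 134, 180, 185, 182, 164, 176, 121]
182 [86, 88, 101, 131, 96, 114, 121, 145, 137, 130, 128, 119, 125, 145, 144, 144, 147, 147, 148, 151, 157, 158, 163, 164, 167, 148, 133, 133, 132, 131, 186, 186, 181, 165, 170, 136]
183 [85, 90, 99, 163, 145, 144, 146, 145, 132, 119, 136, 131, 130, 144, 147, 151, 153, 163, 163, 163, 164, 172, 175, 183, 185, 150, 134, 134, 133, 132, 186, 185, 183, 165, 168, 144]
```

Run:
```python
from h import *
import pickle
t,s=pickle.load(open("c0.pkl","rb"))
L=onz(t,306,174.5,99.5);Rr=onz(t,361,167.2,99.5);d=L-Rr
print(L,Rr,np.linalg.norm(d),np.degrees(np.arctan2(-d[0],d[1])))
print("mid",(L+Rr)/2, "knob",onz(t,341.7,224.4,119), onz(t,341.9,224.6,115))
m=(L+Rr)/2;print("side proj of L,R",proj(s,L),proj(s,Rr), "knob",proj(s,[513,66.6,117]))
```

```text
[634.49321415 147.98725313  99.5       ] [649.97373658  20.09689983  99.5       ] 128.82386829300924 6.901805523800399
mid [642.23347537  84.04207648  99.5       ] knob [513.70726215  67.92076206 119.        ] [513.81804752  67.32851718 115.        ]
side proj of L,R [267.37021396 269.59139311] [241.20345219 243.16783814] knob [293.02356017 232.09350567]
```

Call:
step_arm(
  commands=[
    [[0.57,0.93,0],0.029],
    [[0.57,0.93,0],0.029],
    [[0.57,0.93,0],0.029],
    [[0.57,0.93,0],0.029],
    [[0.57,0.93,0],0.029],
  ],
)

```text
time_s: 0.7
eef_pos: [282.6, -309.8, 242.3]
ee_rot: [0.27, 0.653, 0.27, -0.653]
force: [0.8, -0.3, 0.1]
grip_width: 0.999
```

Call:
step_arm(
  commands=[
    [[0.57,0.93,0],0.029],
    [[0.57,0.93,0],0.029],
    [[0.57,0.93,0],0.029],
    [[0.57,0.93,0],0.029],
    [[0.57,0.93,0],0.029],
  ],
)

```text
time_s: 1.2
eef_pos: [396.6, -123.7, 242.4]
ee_rot: [0.411, 0.575, 0.411, -0.575]
force: [-0.0, -0.8, -0.6]
grip_width: 0.999
```

Call:
step_arm(
  commands=[
    [[0.57,0.93,0],0.029],
    [[0.57,0.93,0],0.029],
    [[0.57,0.93,0],0.029],
    [[0.57,0.93,0],0.029],
    [[0.57,0.93,0],0.029],
  ],
)

```text
time_s: 1.7
eef_pos: [510.6, 62.5, 242.2]
ee_rot: [0.53, 0.468, 0.53, -0.468]
force: [-0.3, -0.5, 1.0]
grip_width: 0.996
```

Call:
step_arm(
  commands=[
    [[0.08,0.12,-0.8],0],
    [[0,0,-0.8],0],
    [[0,0,-0.8],0],
    [[0,0,-0.6],0],
    [[0,0,-0.2],0],
  ],
)

```text
time_s: 2.2
eef_pos: [512.0, 65.6, 112.0]
ee_rot: [0.528, 0.468, 0.531, -0.47]
force: [-0.3, 0.2, 0.4]
grip_width: 0.999
```

Call:
step_arm(
  commands=[
    [[0,0,0],0],
    [[0,0,0],0],
    [[0,0,0],0],
  ],
  gripper=0.2,
  force=20,
)

```text
time_s: 2.5
eef_pos: [513.9, 65.3, 115.6]
ee_rot: [0.53, 0.469, 0.529, -0.468]
force: [0.3, 0.5, -0.2]
grip_width: 0.515
```

Run:
```python
from h import *
t=capture("top");s=capture("side");print(ctrl.sense()["grip_width"])
crop(t["image"],290,150,390,260,"t1");crop(s["image"],225,170,335,300,"s1")
```

```text
0.39960387742773085
```

View pics/s1.png

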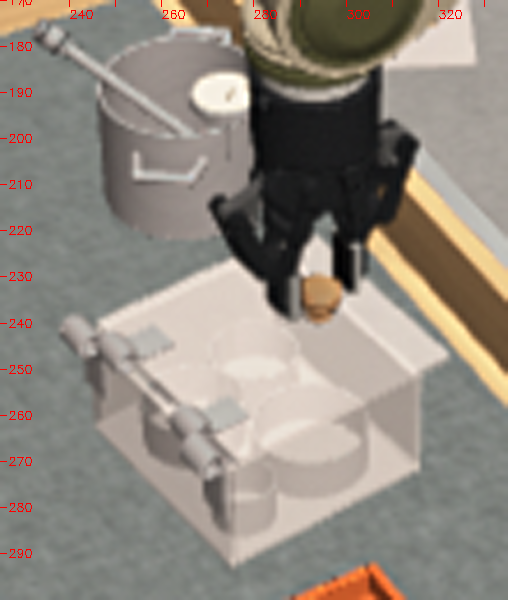

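View pics/t1.png

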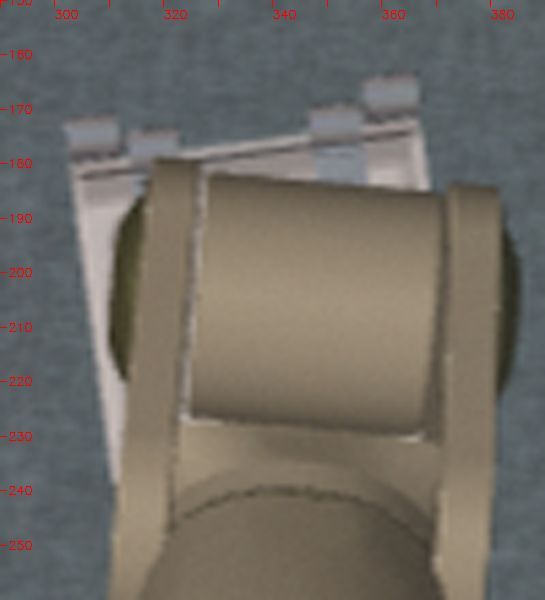

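Call:
step_arm(
  commands=[
    [[0,0,0],0],
    [[0,0,0],0],
    [[0,0,0],0],
    [[0,0,0],0],
  ],
  gripper=1,
  force=30,
)

```text
time_s: 3.0
eef_pos: [513.5, 65.4, 115.2]
ee_rot: [0.53, 0.469, 0.529, -0.468]
force: [-2.2, -0.5, 4.9]
grip_width: 0.304
```

Call:
step_arm(
  commands=[
    [[0.05,0.006,0.0],0],
    [[0.05,0.006,0],0],
    [[0.05,0.006,0],0],
    [[0,0,0],0],
  ],
)

```text
time_s: 3.4
eef_pos: [519.2, 66.1, 115.2]
ee_rot: [0.53, 0.469, 0.529, -0.469]
force: [-4.8, -0.1, 6.8]
grip_width: 0.298
```

Call:
step_arm(
  commands=[
    [[0.025,0.003,0],0],
    [[0,0,0],0],
  ],
)

```text
time_s: 3.6
eef_pos: [519.9, 66.2, 115.2]
ee_rot: [0.529, 0.468, 0.53, -0.469]
force: [-5.0, -1.2, 7.8]
grip_width: 0.301
```

Call:
step_arm(
  commands=[
    [[0.025,0.003,0.01],0],
    [[0,0,0],0],
  ],
)

```text
time_s: 3.8
eef_pos: [521.1, 66.4, 115.2]
ee_rot: [0.529, 0.469, 0.529, -0.469]
force: [-3.5, -0.1, 6.1]
grip_width: 0.305
```

Call:
step_arm(
  commands=[
    [[0.025,0.003,0],0],
    [[0,0,0],0],
  ],
)

```text
time_s: 4.0
eef_pos: [522.1, 66.5, 115.2]
ee_rot: [0.529, 0.469, 0.53, -0.469]
force: [-4.1, -0.1, 6.1]
grip_width: 0.303
```

Call:
step_arm(
  commands=[
    [[0.025,0.003,0],0],
    [[0,0,0],0],
  ],
)

```text
time_s: 4.2
eef_pos: [522.6, 66.6, 115.2]
ee_rot: [0.529, 0.468, 0.53, -0.469]
force: [-6.7, -0.9, 8.4]
grip_width: 0.303
```

Call:
step_arm(
  commands=[
    [[0.025,0.003,0],0],
    [[0,0,0],0],
  ],
)

```text
time_s: 4.4
eef_pos: [522.8, 66.6, 115.2]
ee_rot: [0.529, 0.468, 0.53, -0.47]
force: [-12.1, -2.9, 12.2]
grip_width: 0.306
```

Call:
step_arm(
  commands=[
    [[0.025,0.003,0],0],
    [[0,0,0],0],
  ],
)

```text
time_s: 4.6
eef_pos: [523.0, 66.6, 115.1]
ee_rot: [0.528, 0.467, 0.531, -0.47]
force: [-16.2, -3.1, 15.0]
grip_width: 0.304
```

Call:
step_arm(
  commands=[
    [[0,0,0],0],
    [[0,0,0],0],
    [[0,0,0],0],
    [[0,0,0.2],0],
    [[0,0,0.8],0],
  ],
  gripper=0,
)

```text
time_s: 5.1
eef_pos: [524.0, 66.9, 153.1]
ee_rot: [0.528, 0.468, 0.531, -0.47]
force: [-0.4, 0.0, 0.2]
grip_width: 0.502
```

Call:
step_arm(
  commands=[
    [[-0.2,-0.6,0.9],0],
    [[-0.2,-0.6,0.9],0],
    [[-0.3,-0.9,0.5],0],
    [[-0.3,-0.9,0],0],
    [[-0.3,-0.9,0],0],
  ],
)

```text
time_s: 5.6
eef_pos: [472.9, -90.4, 248.0]
ee_rot: [0.53, 0.469, 0.529, -0.468]
force: [1.5, -0.0, -0.6]
grip_width: 0.504
```

Run:
```python
from h import *
import pickle
t=capture("top");s=capture("side");pickle.dump((t,s),open("c1.pkl","wb"))
crop(t["image"],290,150,390,260,"t2");crop(s["image"],225,215,335,300,"s2");cv2.imwrite("pics/t2f.png",t["image"])
crop(s["image"],220,165,300,225,"s2p",10)
```

```text
(no output)
```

View pics/t2.png

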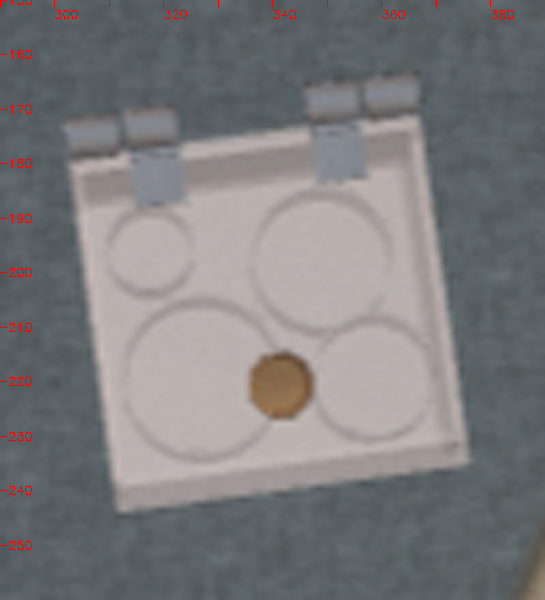

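View pics/s2.png

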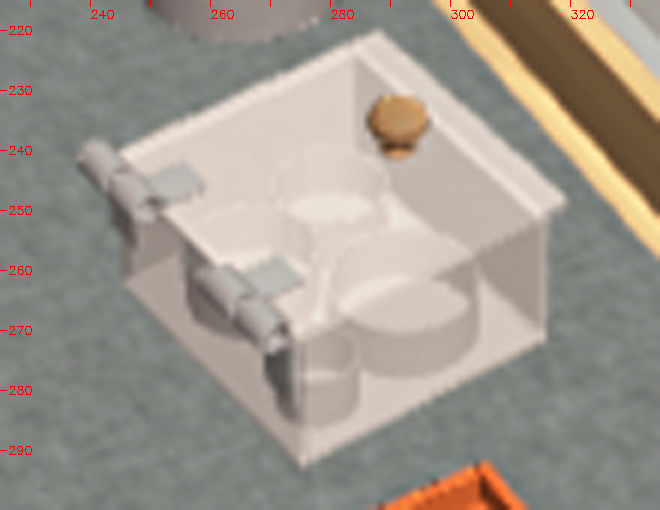

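View pics/s2p.png

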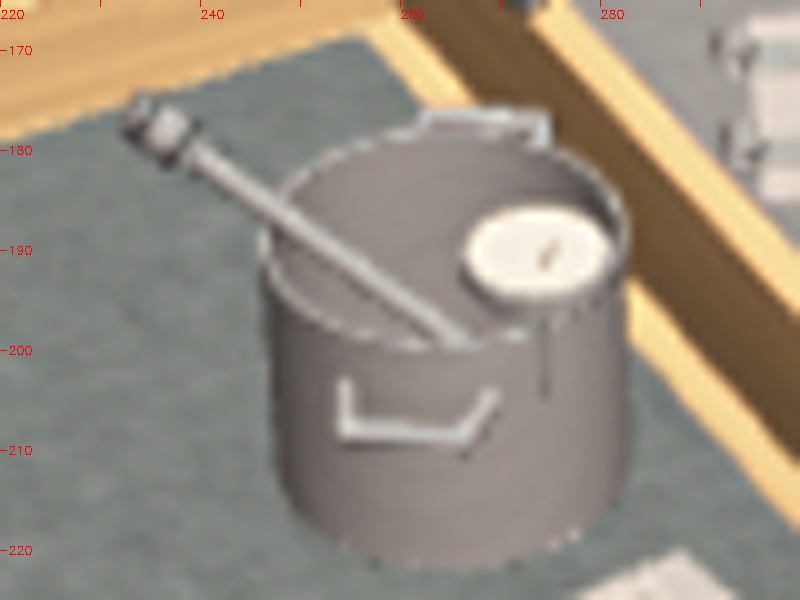

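View pics/t2f.png

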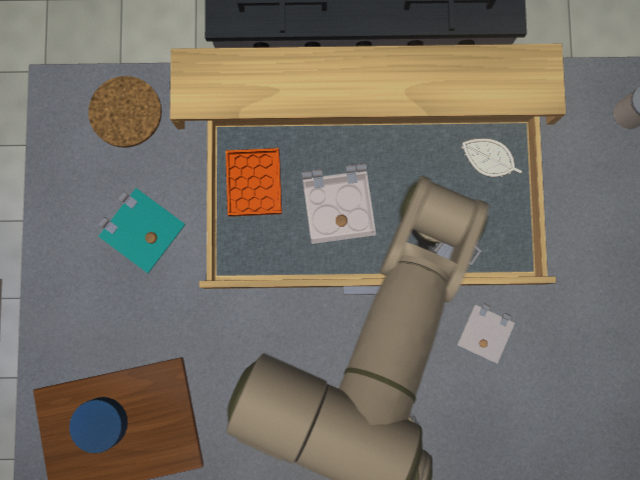

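Run:
```python
from h import *
import pickle
t,s=pickle.load(open("c0.pkl","rb"))
H=onz(t,469.5,204.3,133);N=onz(t,431.5,252,30);print(H,N)
d=H-N;print(np.linalg.norm(d),np.degrees(np.arctan2(d[1],d[0])),np.degrees(np.arcsin(d[2]/np.linalg.norm(d))))
for z in(125,130,135,140):
  H=onz(t,469.5,204.3,z);print(z,H.round(1),proj(s,H))
u=d/np.linalg.norm(d)
g=onz(t,466,208.8,124);print(g,proj(s,g))
```

```text
[ 553.43036843 -220.11120506  133.        ] [ 456.70082262 -149.6323349    30.        ]
157.9014761536156 -36.077747620112866 40.71565242366357
125 [ 554.8 -222.1  125. ] [235.04348478 179.99412597]
130 [ 554.  -220.8  130. ] [235.35845351 178.77582585]
135 [ 553.1 -219.6  135. ] [235.6746921  177.55261392]
140 [ 552.2 -218.4  140. ] [235.99220824 176.32446041]
[ 544.78595455 -213.9868621   124.        ] [239.22546636 180.69366126]
```

Call:
step_arm(
  commands=[
    [[0.335,-0.542,0],0.0435],
    [[0.335,-0.542,0],0.0435],
    [[0.335,-0.542,0],0.0435],
    [[0.335,-0.542,0],0.0435],
    [[0.335,-0.542,0],0.0435],
  ],
)

```text
time_s: 6.2
eef_pos: [541.0, -197.8, 247.1]
ee_rot: [0.657, 0.262, 0.657, -0.262]
force: [0.8, 0.2, -1.1]
grip_width: 0.497
```

Call:
step_arm(
  commands=[
    [[0.335,-0.542,0],0.0435],
    [[0,0,-0.6],0],
    [[0,0,-0.6],0],
    [[0,0,0],0],
  ],
)

```text
time_s: 6.6
eef_pos: [552.9, -218.1, 196.0]
ee_rot: [0.67, 0.219, 0.674, -0.218]
force: [-0.4, -0.7, -0.2]
grip_width: 0.499
```

Run:
```python
from h import *
s=capture("side");t=capture("top");st=ctrl.sense();print(st["eef_pos"],st["joints"].round(2),st["ee_rot"].round(3))
crop(s["image"],200,120,300,225,"s3",8);crop(t["image"],405,150,530,280,"t3")
```

```text
[ 554.0285562  -218.87622864  199.62609949] [-0.57  0.5   1.34  0.    1.3  -1.51] [ 0.673  0.219  0.672 -0.219]
```

View pics/s3.png

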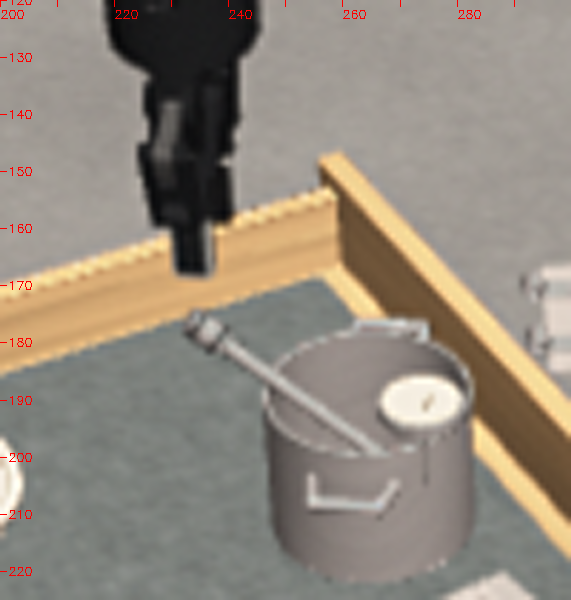

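View pics/t3.png

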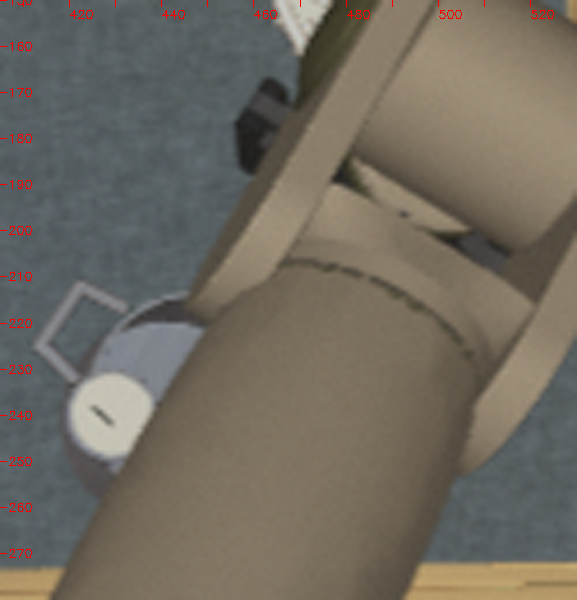

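Call:
step_arm(
  commands=[
    [[0,-0.03,-0.7],0],
    [[0,0,-0.6],0],
    [[0,0,-0.34],0],
    [[0,0,0],0],
    [[0,0,0],0],
  ],
)

```text
time_s: 7.2
eef_pos: [554.3, -220.7, 134.6]
ee_rot: [0.673, 0.219, 0.672, -0.219]
force: [-0.1, 0.4, 0.8]
grip_width: 0.502
```

Run:
```python
from h import *
s=capture("side");st=ctrl.sense();print(st["eef_pos"],st["force"])
crop(s["image"],200,130,300,215,"s4",8)
```

```text
[ 554.3576462  -220.75998175  134.8398407 ] [ 0.26235093 -0.30366719 -0.04943931]
```

View pics/s4.png

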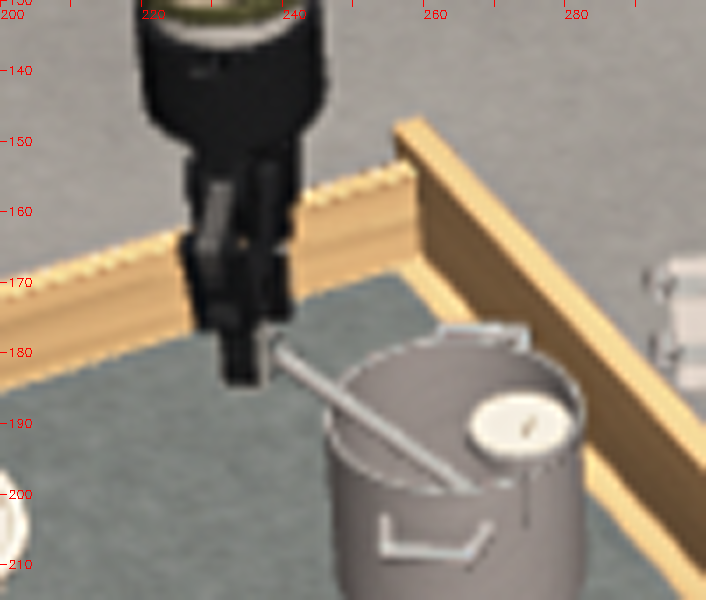

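Call:
step_arm(
  commands=[
    [[0,0,0],0],
    [[0,0,0],0],
    [[0,0,0],0],
    [[0,0,0],0],
    [[0,0,0],0],
  ],
  gripper=1,
  force=40,
)

```text
time_s: 7.75
eef_pos: [553.9, -220.7, 133.6]
ee_rot: [0.673, 0.219, 0.672, -0.219]
force: [0.6, -1.4, 3.9]
grip_width: 0.17
```

Call:
step_arm(
  commands=[
    [[0.12,-0.09,0.22],0],
    [[0.2,-0.15,0.36],0],
    [[0.2,-0.15,0.36],0],
    [[0,0,0],0],
  ],
)

```text
time_s: 8.15
eef_pos: [575.6, -236.9, 172.4]
ee_rot: [0.674, 0.219, 0.671, -0.219]
force: [-0.5, -0.2, -0.7]
grip_width: 0.168
```

Run:
```python
from h import *
s=capture("side");st=ctrl.sense();print(st["eef_pos"],st["force"],st["grip_width"])
crop(s["image"],200,110,300,215,"s5",8)
```

```text
[ 574.74905456 -236.19939561  170.94334932] [ 0.19665273  0.38483879 -1.85894198] 0.16485683805295717
```

View pics/s5.png

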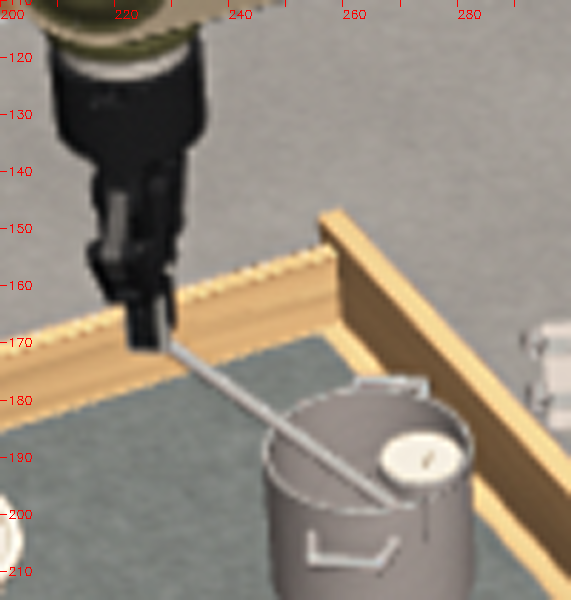

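Call:
step_arm(
  commands=[
    [[0.22,-0.16,0.5],0],
    [[0.25,-0.17,0.7],0],
    [[0.2,-0.15,0.8],0],
    [[0.1,-0.05,0.8],0],
    [[0,0,0.4],0],
  ],
)

```text
time_s: 8.7
eef_pos: [605.5, -257.3, 300.3]
ee_rot: [0.673, 0.219, 0.672, -0.219]
force: [-0.4, 0.0, -2.4]
grip_width: 0.164
```

Run:
```python
from h import *
s=capture("side");t=capture("top");st=ctrl.sense();print(st["eef_pos"],st["force"],st["grip_width"])
crop(s["image"],170,80,310,220,"s6",5);crop(t["image"],400,120,530,280,"t6")
```

```text
[ 605.45597313 -257.21048701  300.00864767] [-0.63662817  0.34496052 -2.13113444] 0.16807789752980756
```

View pics/s6.png

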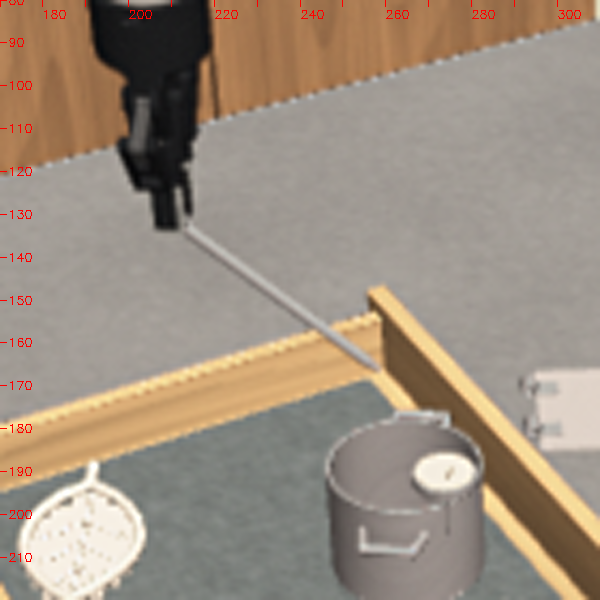

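View pics/t6.png

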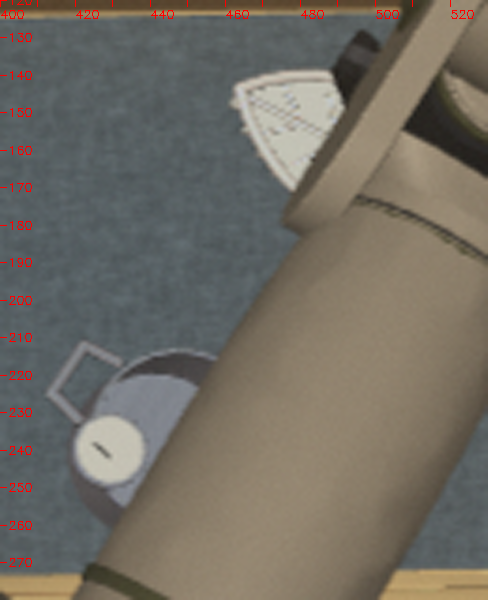

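Call:
step_arm(
  commands=[
    [[0.083,0.149,0],-0.0444],
    [[0.083,0.149,0],-0.0444],
    [[0.083,0.149,0],-0.0444],
    [[0.083,0.149,0],-0.0444],
    [[0.083,0.149,0],-0.0444],
  ],
)

```text
time_s: 9.3
eef_pos: [621.4, -226.8, 296.2]
ee_rot: [0.555, 0.437, 0.557, -0.437]
force: [0.7, 0.1, -0.7]
grip_width: 0.167
```

Call:
step_arm(
  commands=[
    [[0.083,0.149,0],-0.0444],
    [[0.083,0.149,0],-0.0444],
    [[0.083,0.149,0],-0.0444],
    [[0.083,0.149,0],-0.0444],
    [[0.083,0.149,0],-0.0444],
  ],
)

```text
time_s: 9.8
eef_pos: [638.0, -197.0, 296.2]
ee_rot: [-0.372, -0.6, -0.374, 0.601]
force: [-0.6, 0.2, -1.0]
grip_width: 0.166
```

Call:
step_arm(
  commands=[
    [[0.083,0.149,0],-0.0444],
    [[0.083,0.149,0],-0.0444],
    [[0.083,0.149,0],-0.0444],
    [[0.083,0.149,0],-0.0444],
    [[0.083,0.149,0],-0.0444],
  ],
)

```text
time_s: 10.3
eef_pos: [654.6, -167.3, 296.1]
ee_rot: [-0.145, -0.691, -0.146, 0.693]
force: [0.3, 0.2, 0.4]
grip_width: 0.168
```

Call:
step_arm(
  commands=[
    [[0.083,0.149,0],-0.0444],
    [[0.083,0.149,0],-0.0444],
    [[0.083,0.149,0],-0.0444],
    [[0,0,-0.8],0],
    [[0,0,0],0],
  ],
)

```text
time_s: 10.8
eef_pos: [663.3, -149.0, 260.4]
ee_rot: [0.001, -0.703, -0.002, 0.711]
force: [0.1, -0.4, -2.0]
grip_width: 0.164
```

Run:
```python
from h import *
s=capture("side");t=capture("top");st=ctrl.sense();print(st["eef_pos"],st["ee_rot"].round(3),st["joints"].round(2),st["force"],st["grip_width"])
crop(s["image"],100,50,310,230,"s7",5);crop(t["image"],370,30,530,200,"t7",4)
```

```text
[ 664.47019887 -149.78783611  265.49055576] [-0.    -0.706 -0.001  0.708] [-0.39  0.67  0.88  0.    1.59  1.18] [ 0.16926163 -0.01506482  0.52470956] 0.1703352387060416
```

View pics/s7.png

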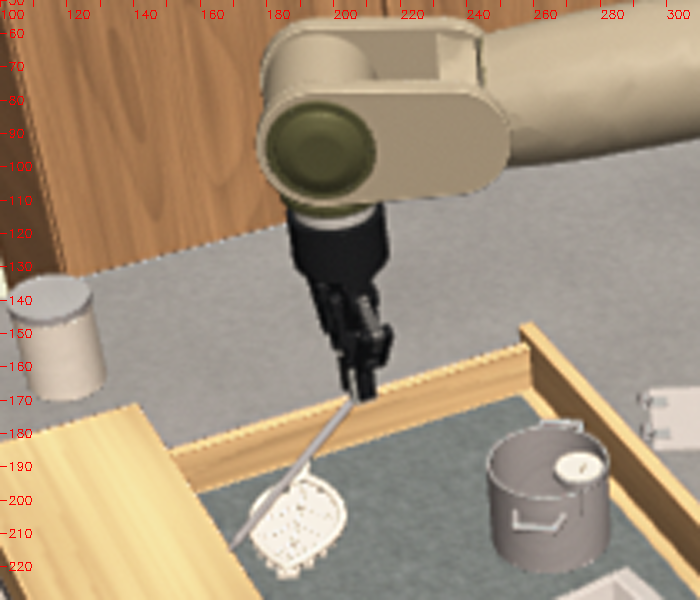

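View pics/t7.png

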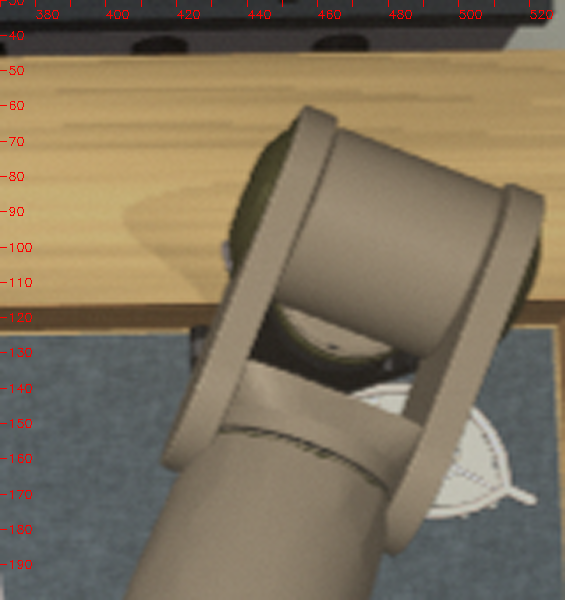

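Run:
```python
from h import *
s=capture("side")
o,d=ray(s,167.5,215);p=o+d*((-149.8-o[1])/d[1]);print(p)
print(proj(s,[774,-150,81]),proj(s,[664,-150,265]),proj(s,[774,-150,100]))
```

```text
[ 793.82507595 -149.8         135.32277472]
[176.82678411 227.51267952] [205.988406   163.55269625] [175.92904164 222.42752042]
```

Call:
step_arm(
  commands=[
    [[0.12,0,-0.6],0],
    [[0,0,-0.5],0],
    [[0,0,-0.1],0],
    [[0,0,-0.1],0],
    [[0,0,0],0],
  ],
  force=25,
)

```text
time_s: 11.45
eef_pos: [670.0, -150.1, 215.7]
ee_rot: [0.001, 0.708, 0.0, -0.707]
force: [0.1, 0.2, -1.0]
grip_width: 0.164
```

Call:
step_arm(
  commands=[
    [[0,0,-0.1],0],
    [[0,0,-0.1],0],
    [[0,0,-0.1],0],
    [[0,0,0],0],
  ],
)

```text
time_s: 11.85
eef_pos: [669.6, -149.9, 202.0]
ee_rot: [-0.0, -0.707, -0.001, 0.707]
force: [0.4, -0.7, -1.0]
grip_width: 0.168
```

Call:
step_arm(
  commands=[
    [[0,0,-0.1],0],
    [[0,0,-0.1],0],
    [[0,0,-0.1],0],
    [[0,0,-0.1],0],
    [[0,0,0],0],
  ],
)

```text
time_s: 12.35
eef_pos: [669.8, -149.9, 186.0]
ee_rot: [-0.0, -0.707, -0.001, 0.707]
force: [0.9, 0.3, 0.1]
grip_width: 0.166
```

Run:
```python
from h import *
s=capture("side");st=ctrl.sense();print(st["eef_pos"],st["force"],st["grip_width"],st["wrist_torque"])
crop(s["image"],140,120,240,240,"s8",5)
```

```text
[ 669.92334778 -149.94938331  186.3685638 ] [ 1.45427477 -0.44515218  0.43713398] 0.16656645206187454 [ 0.02291937 -0.34399228  0.01463835]
```

View pics/s8.png

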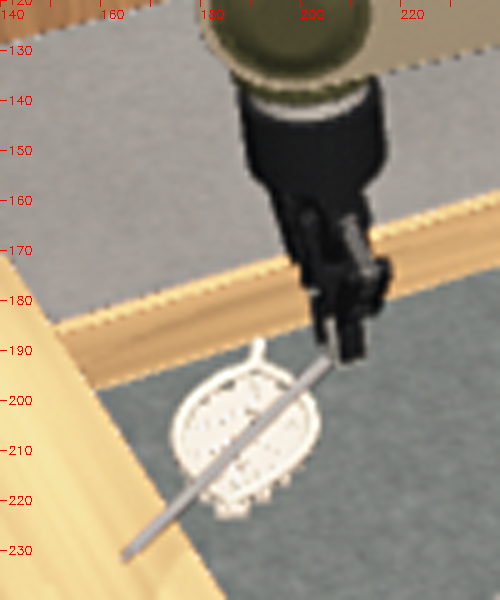

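Call:
step_arm(
  commands=[
    [[0,0,-0.15],0],
    [[0,0,-0.15],0],
    [[0,0,-0.15],0],
    [[0,0,-0.15],0],
    [[0,0,-0.15],0],
  ],
)

```text
time_s: 12.9
eef_pos: [669.7, -149.9, 156.0]
ee_rot: [-0.0, -0.707, -0.001, 0.707]
force: [-0.2, -0.3, 1.6]
grip_width: 0.165
```

Call:
step_arm(
  commands=[
    [[0,0,-0.15],0],
    [[0,0,-0.15],0],
    [[0,0,-0.15],0],
    [[0,0,-0.15],0],
    [[0,0,-0.15],0],
  ],
)

```text
time_s: 13.4
eef_pos: [669.8, -149.9, 126.1]
ee_rot: [-0.001, -0.707, -0.001, 0.707]
force: [-0.7, -0.8, 0.5]
grip_width: 0.165
```

Call:
step_arm(
  commands=[
    [[0,0,-0.15],0],
    [[0,0,-0.15],0],
    [[0,0,-0.15],0],
    [[0,0,-0.1],0],
    [[0,0,0],0],
  ],
)

```text
time_s: 13.9
eef_pos: [669.7, -149.9, 104.0]
ee_rot: [-0.0, -0.707, -0.001, 0.707]
force: [0.1, -0.7, 1.2]
grip_width: 0.166
```

Run:
```python
from h import *
s=capture("side");t=capture("top");st=ctrl.sense();print(st["eef_pos"],st["force"],st["grip_width"],st["wrist_torque"])
crop(s["image"],130,130,240,270,"s9",5)
```

```text
[ 669.85535429 -150.00126224  104.81703722] [-1.31283767  0.68909047  0.38644794] 0.1644582803209066 [ 0.00142023 -0.06824898 -0.00521238]
```

View pics/s9.png

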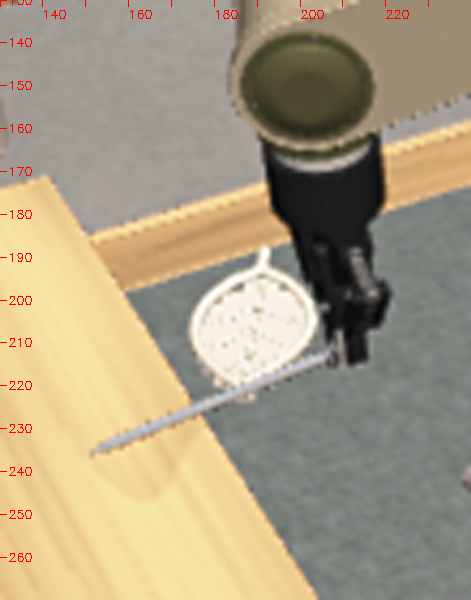

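Call:
step_arm(
  commands=[
    [[0,0,-0.1],0],
    [[0,0,-0.1],0],
    [[0,0,-0.1],0],
    [[0,0,-0.05],0],
    [[0,0,0],0],
  ],
)

```text
time_s: 14.5
eef_pos: [669.7, -149.9, 90.2]
ee_rot: [-0.0, -0.707, -0.001, 0.707]
force: [-1.9, 0.1, 0.7]
grip_width: 0.164
```

Call:
step_arm(
  commands=[
    [[0,0,-0.05],0],
    [[0,0,-0.05],0],
    [[0,0,0],0],
  ],
)

```text
time_s: 14.8
eef_pos: [669.8, -150.0, 86.5]
ee_rot: [0.001, 0.707, 0.001, -0.707]
force: [-1.0, 0.8, 0.6]
grip_width: 0.167
```

Run:
```python
from h import *
s=capture("side");st=ctrl.sense();print(st["eef_pos"],st["force"],st["grip_width"],st["wrist_torque"])
crop(s["image"],130,170,240,260,"s10",7)
for x in(774,800,844,680):print(x,proj(s,[x,-150,85]))
```

```text
[ 669.79834987 -149.94931714   86.676157  ] [-1.33283939  0.08038761  0.83798306] 0.16394932622257538 [ 0.03069212 -0.0560941   0.05606858]
774 [176.63885097 226.44815386]
800 [167.9557495  229.33794256]
844 [153.03608162 234.30329829]
680 [207.23547022 216.26541388]
```

View pics/s10.png

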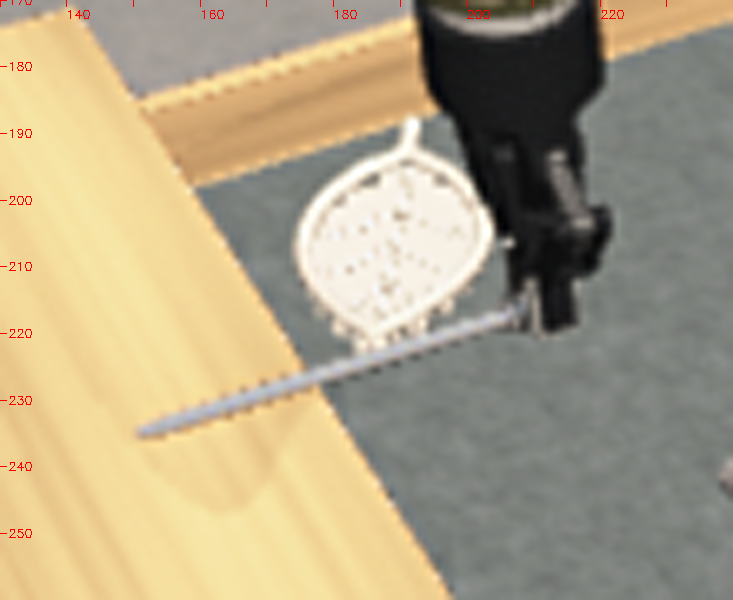

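Run:
```python
from h import *
s=capture("side");im=s["image"].astype(int)
hsv=cv2.cvtColor(s["image"],cv2.COLOR_BGR2HSV)
# over wood: pin is bluish grey (low sat); columns 153..174
P=[]
for u in range(153,174):
    col=hsv[215:245,u,1].astype(float); sel=col<70
    v=np.arange(215,245)[sel]
    # near the expected line
    e=234.3-(u-153)*.333; v=v[abs(v-e)<5]
    if len(v):P.append((u,v.mean(),len(v)))
# over dish/liner 178..203
print([(u,round(m,1),n) for u,m,n in P])
P=np.array(P);print(np.polyfit(P[:,0],P[:,1],1))
for u in (180,185,190,195,200):
    print(u,[int(x) for x in im[212:230,u].sum(1)])
for z0,z1 in((85,85),(88,85),(85,88)):
    a=proj(s,[680,-150,z0]);b=proj(s,[840,-150,z1]);print((b-a)[1]/(b-a)[0],a,b)
```

```text
[(153, np.float64(233.5), 2), (154, np.float64(233.0), 3), (155, np.float64(233.0), 3), (156, np.float64(233.0), 3), (157, np.float64(232.0), 3), (158, np.float64(232.0), 3), (159, np.float64(232.0), 3), (160, np.float64(231.5), 2), (161, np.float64(231.0), 3), (162, np.float64(231.0), 3), (163, np.float64(230.0), 3), (164, np.float64(230.0), 3), (165, np.float64(230.0), 3), (166, np.float64(229.5), 2), (167, np.float64(229.0), 3), (168, np.float64(229.0), 3), (169, np.float64(228.5), 2), (170, np.float64(228.0), 3), (171, np.float64(228.0), 3), (172, np.float64(227.5), 2), (173, np.float64(227.0), 3)]
[ -0.32012987 282.58593074]
180 [719, 713, 701, 716, 674, 568, 621, 636, 456, 369, 355, 420, 569, 595, 460, 281, 329, 340]
185 [717, 711, 693, 711, 711, 712, 711, 718, 674, 624, 560, 579, 524, 335, 356, 366, 368, 368]
190 [714, 713, 702, 707, 719, 738, 657, 395, 461, 591, 582, 445, 372, 386, 400, 402, 381, 374]
195 [723, 735, 734, 628, 382, 385, 372, 499, 586, 493, 299, 377, 392, 376, 369, 369, 376, 373]
200 [407, 464, 391, 364, 373, 433, 596, 566, 377, 383, 392, 389, 389, 391, 369, 370, 389, 388]
-0.332806049523489 [207.23547022 216.26541388] [154.40428205 233.84795291]
-0.3485604328818736 [207.13080316 215.46957388] [154.40428205 233.84795291]
-0.31658381787681966 [207.23547022 216.26541388] [154.23546281 233.04435857]
```

Call:
step_arm(
  commands=[
    [[0,0,0],0],
    [[0,0,0.3],0],
    [[0,0,0.8],0],
    [[0,0,0],0.04486],
    [[0.01,-0.077,0],0.04486],
  ],
  force=60,
)

```text
time_s: 15.4
eef_pos: [670.5, -152.9, 132.5]
ee_rot: [0.102, 0.7, 0.102, -0.699]
force: [-0.8, -0.5, -1.5]
grip_width: 0.153
```

Call:
step_arm(
  commands=[
    [[0.01,-0.077,0],0.04486],
    [[0.01,-0.077,0],0.04486],
    [[0.01,-0.077,0],0.04486],
    [[0.01,-0.077,0],0.04486],
    [[0.01,-0.077,0],0.04486],
  ],
)

```text
time_s: 15.9
eef_pos: [672.1, -168.6, 131.3]
ee_rot: [-0.337, -0.622, -0.337, 0.622]
force: [0.3, 0.7, -0.6]
grip_width: 0.154
```

Call:
step_arm(
  commands=[
    [[0.01,-0.077,0],0.04486],
    [[0.01,-0.077,0],0.04486],
    [[0.01,-0.077,0],0.04486],
    [[0.01,-0.077,0],0.04486],
    [[0.01,-0.077,0],0.04486],
  ],
)

```text
time_s: 16.4
eef_pos: [674.2, -184.0, 131.3]
ee_rot: [0.531, 0.467, 0.531, -0.467]
force: [0.5, 0.1, -1.0]
grip_width: 0.154
```

Call:
step_arm(
  commands=[
    [[0,0,-0.4],0],
    [[0,0,0],0],
    [[0,0,0],0],
  ],
)

```text
time_s: 16.7
eef_pos: [674.1, -183.8, 115.1]
ee_rot: [0.529, 0.469, 0.53, -0.469]
force: [-0.0, 0.7, -1.3]
grip_width: 0.157
```

Run:
```python
from h import *
import pickle
s=capture("side");t=capture("top");st=ctrl.sense();print(st["eef_pos"],st["ee_rot"].round(4),st["force"],st["grip_width"])
pickle.dump((t,s),open("c2.pkl","wb"))
crop(s["image"],170,170,290,290,"s11",5);crop(t["image"],300,120,470,240,"t11",5)
```

```text
[ 674.4554007  -183.91044476  115.70796934] [ 0.5299  0.4688  0.5291 -0.4686] [ 0.01987383 -0.78539695 -0.45537712] 0.1584884312619784
```

View pics/s11.png

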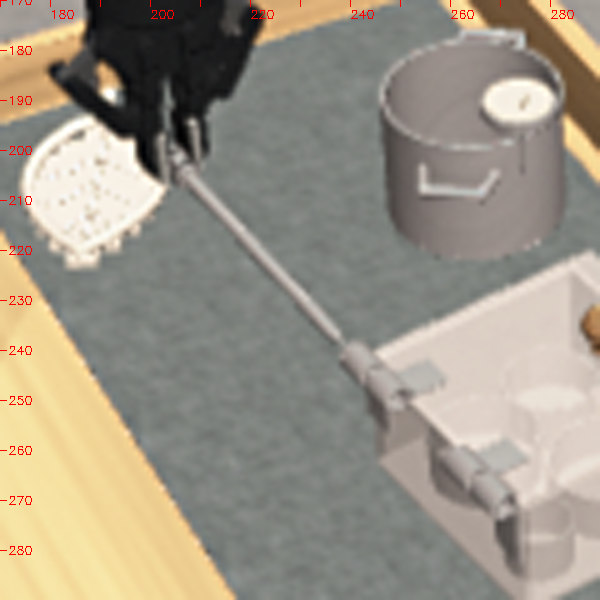

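View pics/t11.png

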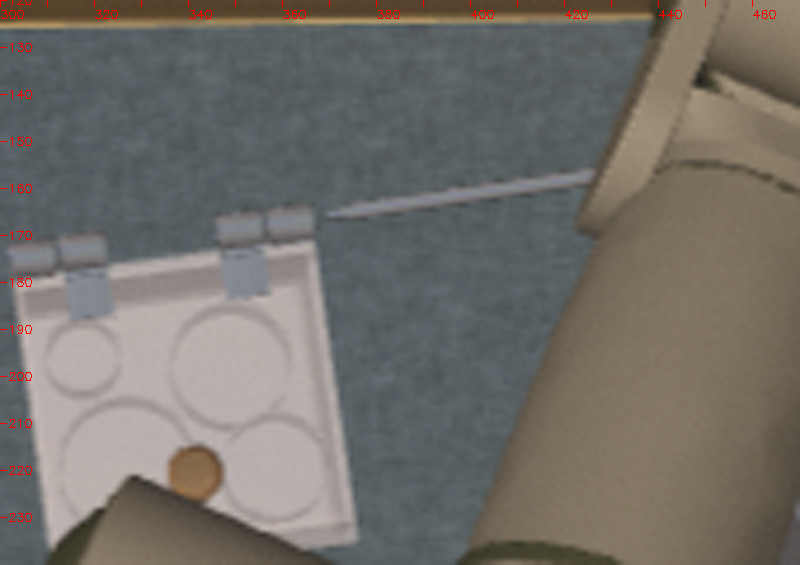

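Run:
```python
from h import *
import pickle
t,s=pickle.load(open("c2.pkl","rb"))
im=t["image"].astype(float);d=im[...,2]  # red: bg ~87, steel ~130
def cols(u0,u1,line,w):
    P=[]
    for u in range(u0,u1):
        e=line(u);v=np.arange(int(e-w),int(e+w)+1);x=np.clip(d[v,u]-100,0,None)
        if x.sum()>20:P.append((u,(v*x).sum()/x.sum()))
    return np.array(P)
P=cols(374,422,lambda u:166-(u-367)*.155,5);f=np.polyfit(P[:,0],P[:,1],1);print("pin",f,np.std(P[:,1]-np.polyval(f,P[:,0])))
a=onz(t,375,np.polyval(f,375),114.5);b=onz(t,421,np.polyval(f,421),114.5);v=b-a
print(a,b,"az jaw",np.degrees(np.arctan2(v[0],-v[1])))
k=[]
for (u0,u1,e) in((303,311,174.3),(313,321,172.7),(347,355,168.4),(358,366,167)):
    Q=cols(u0,u1,lambda u:e-(u-(u0+u1)/2+.5)*.13,3.6);c=(Q[:,0].mean(),Q[:,1].mean());k.append(onz(t,*c,99.5));print(c,k[-1].round(1))
k=np.array(k);g=np.polyfit(k[:,1],k[:,0],1);print(g,np.degrees(np.arctan(-g[0])),k[:,0]-np.polyval(g,k[:,1]))
# x of hinge line and pin at given y
for y in(-5,10):print(y,np.polyval(g,y), a[0]+(y-a[1])*v[0]/v[1])
# tip
print("tip",onz(t,367.5,166.5,114.5))
# side: pin line
S=s["image"].astype(float).sum(2)
Q=[]
for u in range(208,236):
    e=203+(u-205)*1.13;vv=np.arange(int(e-4),int(e+6));x=np.clip(S[vv,u]-430,0,None)
    if x.sum()>0:Q.append((u,(vv*x).sum()/x.sum()))
Q=np.array(Q);f2=np.polyfit(Q[:,0],Q[:,1],1);print("side",f2,Q.round(1).tolist()[::4])
o1,_=ray(t,0,0)
# plane from top line, intersect with side rays
n=np.cross(ray(t,375,np.polyval(f,375))[1],ray(t,421,np.polyval(f,421))[1])
for u in(210,222,235):
    o,dd=ray(s,u,np.polyval(f2,u));p=o+dd*((o1-o)@n)/(dd@n);print(p.round(1))
# same for knuckles: side line pts
for u,v in((241.5,242.5),(246.5,248.5),(262,263),(267.5,268.5)):
    n2=np.cross(ray(t,306,174.3)[1],ray(t,361,167)[1]);o,dd=ray(s,u,v);print("kn",(o+dd*((o1-o)@n2)/(dd@n2)).round(1))
```

```text
pin [-1.44544663e-01  2.18353640e+02] 0.10804087105485677
[653.10372284 -11.17796341 114.5       ] [ 667.22809388 -117.3359732   114.5       ] az jaw 7.578717904579427
(np.float64(306.5), np.float64(174.14318555584543)) [635.3 146.8  99.5]
(np.float64(316.5), np.float64(172.39543142804357)) [639.1 123.6  99.5]
(np.float64(350.5), np.float64(167.90512525841123)) [648.6  44.5  99.5]
(np.float64(361.5), np.float64(166.63396997799566)) [651.3  18.9  99.5]
[-1.23587627e-01  6.53910408e+02] 7.045324490825944 [-0.44571614  0.48737027  0.23450972 -0.27616386]
-5 654.5283458184762 652.2817420245054
10 652.674531417197 650.2859852645631
tip [647.83620312   6.1747471  114.5       ]
side [  1.08037744 -19.69119047] [[208.0, 204.9], [212.0, 209.3], [216.0, 213.7], [220.0, 218.0], [224.0, 222.3], [228.0, 226.7], [232.0, 231.0]]
[ 670.  -144.8  118.5]
[662.  -78.8 114.8]
[653.8 -10.1 110.8]
kn [649.5  21.5 102.9]
kn [647.   47.5 100.2]
kn [637.2 122.3 103.3]
kn [634.  148.2 103.4]
```

Call:
step_arm(
  commands=[
    [[0.035,-0.124,-0.05],0],
    [[0,0,-0.1],0],
    [[0,0,-0.05],0],
    [[0,0,0],0],
  ],
)

```text
time_s: 17.2
eef_pos: [675.4, -188.7, 106.1]
ee_rot: [0.529, 0.469, 0.53, -0.469]
force: [-0.1, 0.5, -1.2]
grip_width: 0.157
```

Run:
```python
from h import *
import pickle
s=capture("side");t=capture("top");st=ctrl.sense();print(st["eef_pos"],st["force"],st["grip_width"])
pickle.dump((t,s),open("c3.pkl","wb"))
crop(s["image"],195,190,285,280,"s12",6);crop(t["image"],330,140,430,190,"t12",8)
S=s["image"].astype(float).sum(2)
Q=[]
for u in range(208,234):
    e=206+(u-205)*1.1;vv=np.arange(int(e-5),int(e+6));x=np.clip(S[vv,u]-430,0,None)
    if x.sum()>0:Q.append((u,(vv*x).sum()/x.sum()))
Q=np.array(Q);f2=np.polyfit(Q[:,0],Q[:,1],1);print("side",f2,"at 241.5:",np.polyval(f2,[241.5,236]))
h=np.array([st["eef_pos"][0],st["eef_pos"][1],st["eef_pos"][2]-1])
uu=np.array([-.122,.9925,0])
for dz in(0,-6,-9):
  a=proj(s,h+uu*30+[0,0,dz*30/178]);b=proj(s,h+uu*150+[0,0,dz*150/178]);print(dz,(b-a)[1]/(b-a)[0],a,b)
```

```text
[ 675.58376442 -188.7045912   106.65189517] [-0.56465003 -0.14791833 -0.92800738] 0.1574425394837974
side [  1.08414214 -18.01424605] at 241.5: [243.80608031 237.84329855]
0 1.002789922462564 [207.89083371 208.21356159] [229.52428924 229.90737279]
-6 1.0483782571813918 [207.92591676 208.4851834 ] [229.66449098 231.27543196]
-9 1.0709293302372336 [207.94344846 208.62091826] [229.73438825 231.95747481]
```

View pics/s12.png

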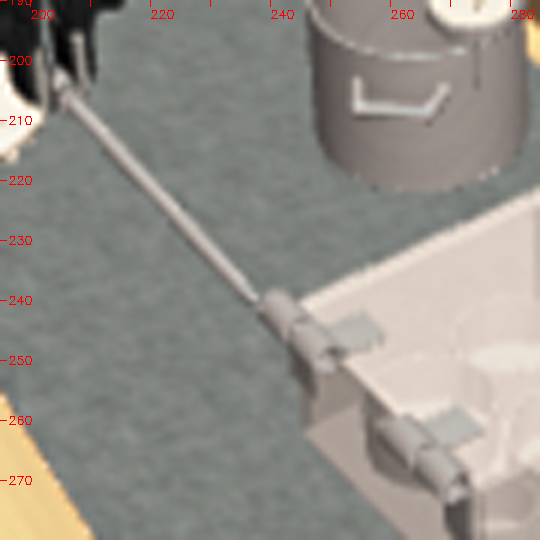

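View pics/t12.png

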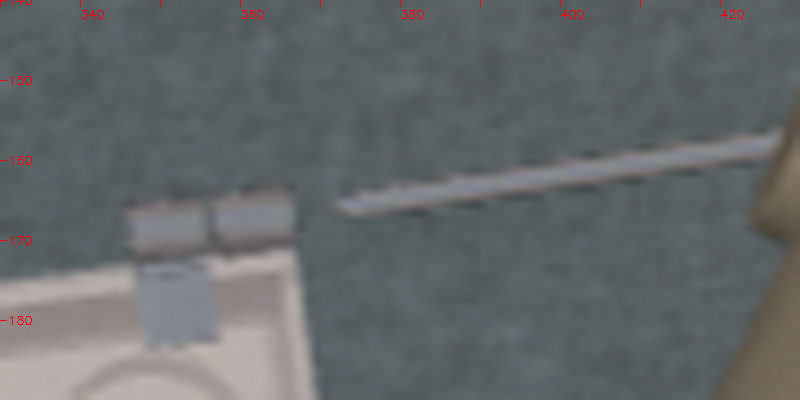

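Call:
step_arm(
  commands=[
    [[-0.015,0.124,0],0],
    [[-0.015,0.124,0],0],
    [[-0.015,0.124,0],0],
    [[0,0,0],0],
  ],
)

```text
time_s: 17.7
eef_pos: [674.0, -174.4, 107.4]
ee_rot: [0.531, 0.468, 0.529, -0.469]
force: [0.9, -5.4, -0.4]
grip_width: 0.15
```

Call:
step_arm(
  commands=[
    [[-0.015,0.124,0],0],
    [[0,0,0],0],
  ],
)

```text
time_s: 17.9
eef_pos: [673.8, -172.9, 108.3]
ee_rot: [0.532, 0.468, 0.526, -0.47]
force: [2.6, -17.8, 0.2]
grip_width: 0.159
```

Run:
```python
from h import *
s=capture("side");t=capture("top");st=ctrl.sense();print(st["eef_pos"],st["force"],st["grip_width"])
crop(s["image"],195,190,285,280,"s13",6);crop(t["image"],330,140,430,190,"t13",8)
```

```text
[ 673.72888767 -172.94188986  108.1913718 ] [  1.86518753 -17.93351705  -0.04577241] 0.1552871278810873
```

View pics/s13.png

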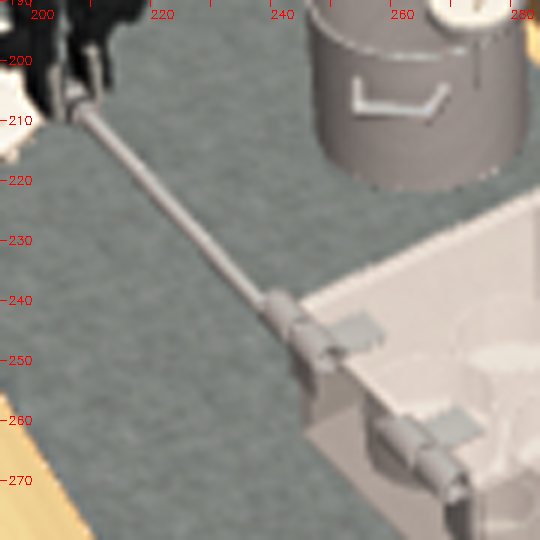

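View pics/t13.png

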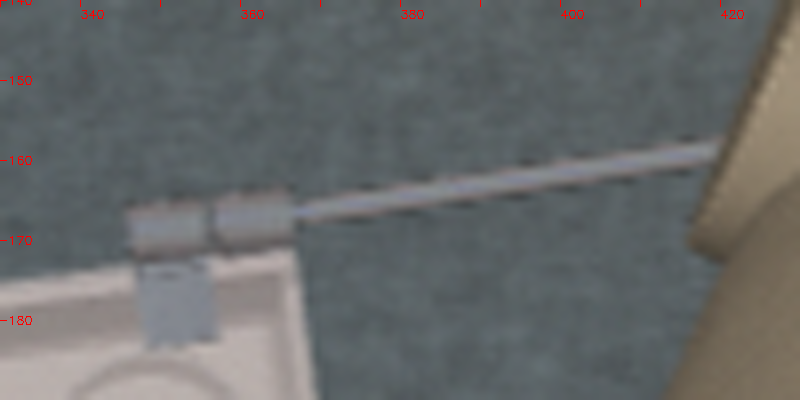

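Call:
step_arm(
  commands=[
    [[0.012,-0.1,0],0],
    [[0.015,-0.124,0],0],
    [[0,0,0],0],
    [[0,0,0],0],
  ],
)

```text
time_s: 18.4
eef_pos: [674.2, -177.5, 106.5]
ee_rot: [0.529, 0.469, 0.53, -0.468]
force: [-0.2, 1.0, -1.5]
grip_width: 0.155
```

Run:
```python
from h import *
import pickle
s=capture("side");t=capture("top");st=ctrl.sense();print(st["eef_pos"],st["force"],st["grip_width"])
pickle.dump((t,s),open("c4.pkl","wb"))
crop(s["image"],222,225,276,278,"s14",11);crop(t["image"],330,150,390,190,"t14",12)
```

```text
[ 674.2715515  -177.40625477  106.60252119] [ 0.23035026 -0.09977656 -0.79356295] 0.15620831811234231
```

View pics/s14.png

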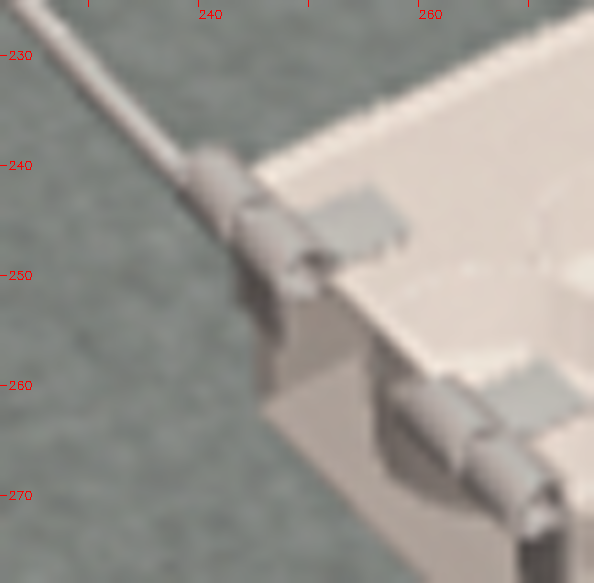

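View pics/t14.png

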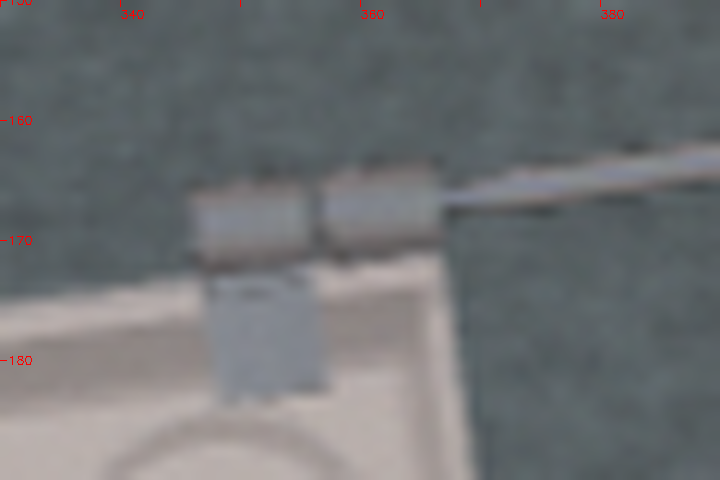

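Call:
step_arm(
  commands=[
    [[0.006,-0.05,0.06],0],
    [[0,0,0.055],0],
    [[0,0,0],0],
  ],
)

```text
time_s: 18.8
eef_pos: [674.7, -180.0, 111.8]
ee_rot: [0.53, 0.469, 0.529, -0.469]
force: [-0.4, -0.8, -0.5]
grip_width: 0.158
```

Call:
step_arm(
  commands=[
    [[-0.009,0.075,0],0],
    [[-0.009,0.075,0],0],
    [[0,0,0],0],
  ],
)

```text
time_s: 19.1
eef_pos: [673.7, -173.3, 111.2]
ee_rot: [0.53, 0.468, 0.53, -0.468]
force: [0.2, -0.1, -0.8]
grip_width: 0.154
```

Call:
step_arm(
  commands=[
    [[-0.006,0.05,0],0],
    [[0,0,0],0],
  ],
)

```text
time_s: 19.3
eef_pos: [673.5, -171.6, 111.3]
ee_rot: [0.53, 0.469, 0.53, -0.469]
force: [0.1, -0.5, -0.5]
grip_width: 0.156
```

Call:
step_arm(
  commands=[
    [[-0.006,0.05,0],0],
    [[0,0,0],0],
  ],
)

```text
time_s: 19.5
eef_pos: [673.3, -169.7, 111.3]
ee_rot: [0.53, 0.469, 0.53, -0.469]
force: [-0.6, 0.3, -1.0]
grip_width: 0.157
```

Past the earlier contact point with no force: the nose is in. Going on in small steps.

Call:
step_arm(
  commands=[
    [[-0.009,0.075,0],0],
    [[-0.009,0.075,0],0],
    [[0,0,0],0],
  ],
)

```text
time_s: 19.8
eef_pos: [672.5, -163.4, 111.3]
ee_rot: [0.53, 0.468, 0.53, -0.468]
force: [1.1, -0.8, -1.1]
grip_width: 0.152
```

Call:
step_arm(
  commands=[
    [[-0.009,0.075,0],0],
    [[0,0,0],0],
  ],
)

```text
time_s: 20.0
eef_pos: [672.1, -160.6, 111.3]
ee_rot: [0.53, 0.468, 0.53, -0.469]
force: [-0.5, -0.4, -1.2]
grip_width: 0.153
```

Run:
```python
from h import *
s=capture("side");t=capture("top");st=ctrl.sense();print(st["eef_pos"],st["force"],st["grip_width"],st["wrist_torque"])
crop(s["image"],195,190,276,278,"s15",7);crop(t["image"],330,140,430,190,"t15",8)
```

```text
[ 672.16128914 -160.81855926  111.27033548] [-0.54791869 -0.17404599 -0.18663157] 0.15294953136293615 [-0.05378978  0.05011772  0.08082276]
```

View pics/s15.png

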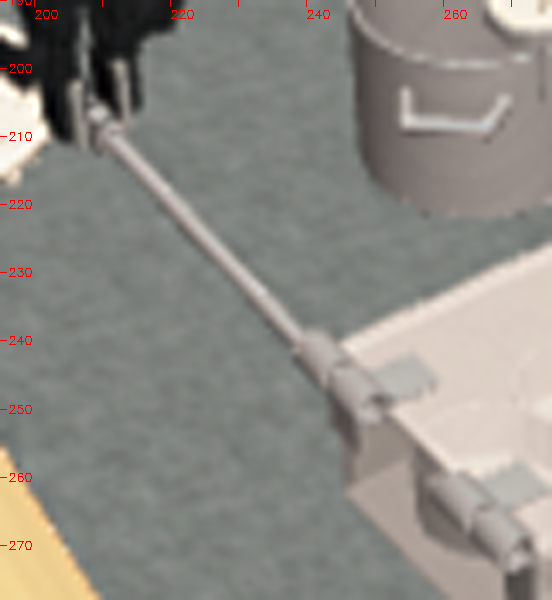

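View pics/t15.png

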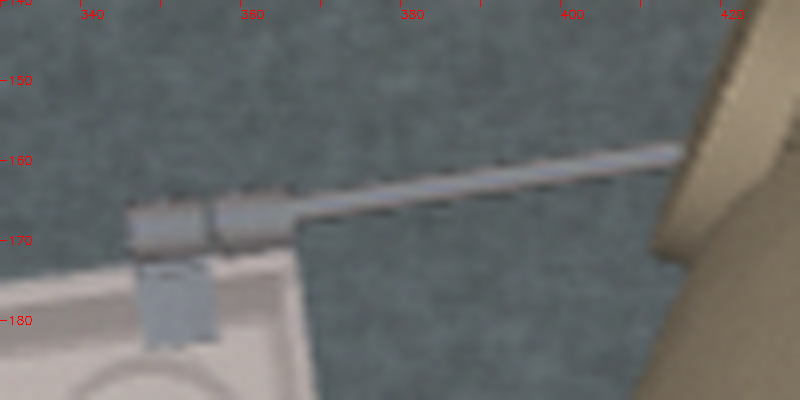

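Call:
step_arm(
  commands=[
    [[-0.006,0.05,-0.03],0],
    [[-0.006,0.05,-0.03],0],
    [[0,0,0],0],
  ],
  force=25,
)

```text
time_s: 20.4
eef_pos: [671.7, -156.6, 108.7]
ee_rot: [0.529, 0.469, 0.53, -0.469]
force: [-1.1, 0.6, -1.0]
grip_width: 0.153
```

Call:
step_arm(
  commands=[
    [[-0.006,0.05,-0.03],0],
    [[-0.006,0.05,-0.03],0],
    [[0,0,0],0],
  ],
)

```text
time_s: 20.7
eef_pos: [671.2, -152.5, 106.3]
ee_rot: [0.529, 0.469, 0.53, -0.469]
force: [-0.8, -0.1, -1.2]
grip_width: 0.154
```

Call:
step_arm(
  commands=[
    [[-0.006,0.05,-0.03],0],
    [[-0.006,0.05,-0.03],0],
    [[0,0,0],0],
  ],
)

```text
time_s: 21.0
eef_pos: [670.7, -148.5, 103.9]
ee_rot: [0.529, 0.469, 0.53, -0.469]
force: [-0.6, 1.9, 0.4]
grip_width: 0.153
```

Call:
step_arm(
  commands=[
    [[-0.003,0.025,-0.03],0],
    [[-0.003,0.025,-0.03],0],
    [[0,0,0],0],
  ],
)

```text
time_s: 21.3
eef_pos: [670.5, -146.8, 101.5]
ee_rot: [0.529, 0.469, 0.53, -0.469]
force: [-1.6, -0.2, 0.4]
grip_width: 0.155
```

Call:
step_arm(
  commands=[
    [[-0.006,0.05,0],0],
    [[-0.006,0.05,0],0],
    [[0,0,0],0],
  ],
)

```text
time_s: 21.6
eef_pos: [670.0, -142.5, 101.8]
ee_rot: [0.53, 0.469, 0.53, -0.468]
force: [-0.3, -0.0, -0.3]
grip_width: 0.154
```

Run:
```python
from h import *
s=capture("side");t=capture("top");st=ctrl.sense();print(st["eef_pos"],st["force"],st["grip_width"],st["wrist_torque"])
crop(s["image"],195,190,276,278,"s16",7);crop(t["image"],330,140,430,190,"t16",8)
S=s["image"].astype(float).sum(2)
Q=[]
for u in range(214,236):
    e=213+(u-213)*1.05;vv=np.arange(int(e-5),int(e+6));x=np.clip(S[vv,u]-430,0,None)
    if x.sum()>0:Q.append((u,(vv*x).sum()/x.sum()))
Q=np.array(Q);f2=np.polyfit(Q[:,0],Q[:,1],1);print("side",f2,np.polyval(f2,[238,241.5]))
```

```text
[ 670.03744352 -142.58243993  101.68010142] [-1.71506459  0.25476332  0.50423134] 0.15096087327257757 [0.24577832 0.22991628 0.11382132]
side [ 1.00381323 -0.5808496 ] [238.32669825 241.84004454]
```

View pics/s16.png

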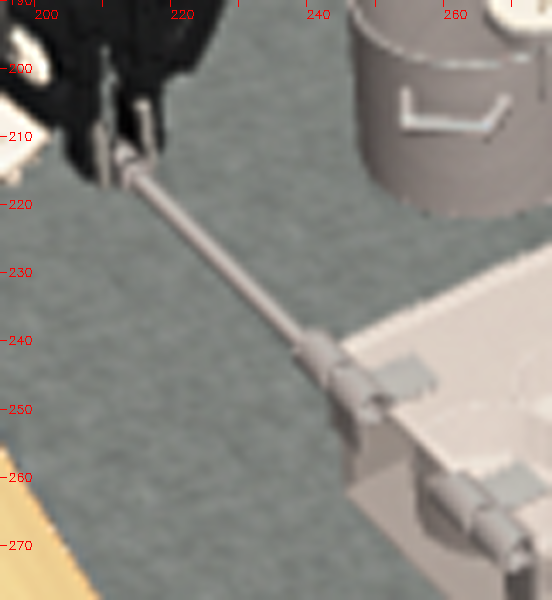

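View pics/t16.png

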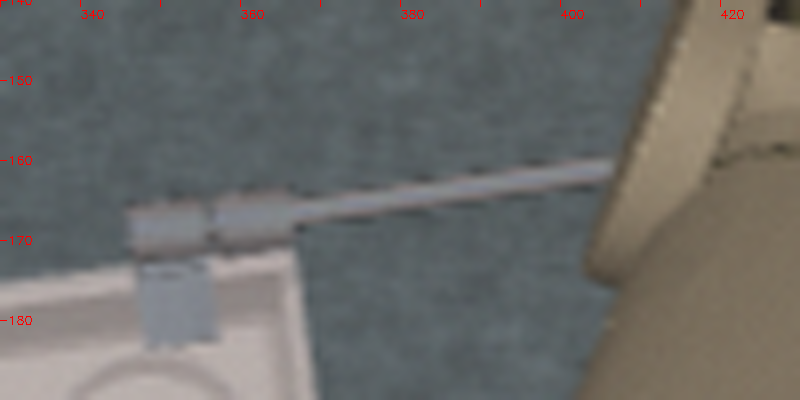

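Run:
```python
from h import *
t=capture("top");d=t["image"][...,2].astype(float)
P=[]
for u in range(369,403):
    e=166.2-(u-367)*.148;v=np.arange(int(e-4),int(e+5));x=np.clip(d[v,u]-100,0,None)
    P.append((u,(v*x).sum()/x.sum()))
P=np.array(P);f=np.polyfit(P[:,0],P[:,1],1)
a=onz(t,370,np.polyval(f,370),100);b=onz(t,402,np.polyval(f,402),100);v=b-a
print(f,a,b,np.degrees(np.arctan2(v[0],-v[1])),"x at y=9.5",a[0]+(9.5-a[1])*v[0]/v[1])
```

```text
[-1.42074004e-01  2.18055430e+02] [653.6149017   -0.84119003 100.        ] [663.34729381 -75.40024277 100.        ] 7.436922524685001 x at y=9.5 652.265038568806
```

Call:
step_arm(
  commands=[
    [[-0.0125,0.1,0],0],
    [[-0.0125,0.1,0],0],
    [[0,0,0],0],
  ],
)

```text
time_s: 22.05
eef_pos: [669.0, -134.2, 101.8]
ee_rot: [0.53, 0.469, 0.53, -0.468]
force: [-1.1, 0.8, 0.6]
grip_width: 0.153
```

Call:
step_arm(
  commands=[
    [[-0.0125,0.1,0],0],
    [[-0.0125,0.1,0],0],
    [[0,0,0],0],
  ],
)

```text
time_s: 22.35
eef_pos: [668.0, -126.2, 101.7]
ee_rot: [0.53, 0.469, 0.53, -0.468]
force: [-0.9, 1.1, 0.4]
grip_width: 0.157
```

Call:
step_arm(
  commands=[
    [[-0.0125,0.1,0],0],
    [[-0.0125,0.1,0],0],
    [[0,0,0],0],
  ],
)

```text
time_s: 22.65
eef_pos: [667.0, -118.2, 101.7]
ee_rot: [0.53, 0.469, 0.53, -0.468]
force: [-1.5, -0.0, 0.2]
grip_width: 0.153
```

Call:
step_arm(
  commands=[
    [[-0.0125,0.1,0],0],
    [[-0.0125,0.1,0],0],
    [[-0.0125,0.1,0],0],
    [[-0.0125,0.1,0],0],
    [[0,0,0],0],
  ],
)

```text
time_s: 23.15
eef_pos: [665.0, -102.1, 101.7]
ee_rot: [0.53, 0.469, 0.53, -0.468]
force: [-1.8, 0.9, 0.7]
grip_width: 0.156
```

Call:
step_arm(
  commands=[
    [[-0.0125,0.1,0],0],
    [[-0.0125,0.1,0],0],
    [[-0.0125,0.1,0],0],
    [[0,0,0],0],
  ],
)

```text
time_s: 23.55
eef_pos: [663.5, -90.1, 101.7]
ee_rot: [0.529, 0.469, 0.53, -0.468]
force: [-1.3, 1.1, 0.9]
grip_width: 0.158
```

Run:
```python
from h import *
s=capture("side");t=capture("top");st=ctrl.sense();print(st["eef_pos"],st["force"],st["grip_width"],st["wrist_torque"])
crop(s["image"],210,210,280,280,"s17",8);crop(t["image"],295,140,395,200,"t17",8)
```

```text
[663.49926746 -90.48438001 101.6721785 ] [-1.58977917  1.40286468  0.82509956] 0.15720243423857033 [0.27919233 0.26861317 0.15696826]
```

View pics/s17.png

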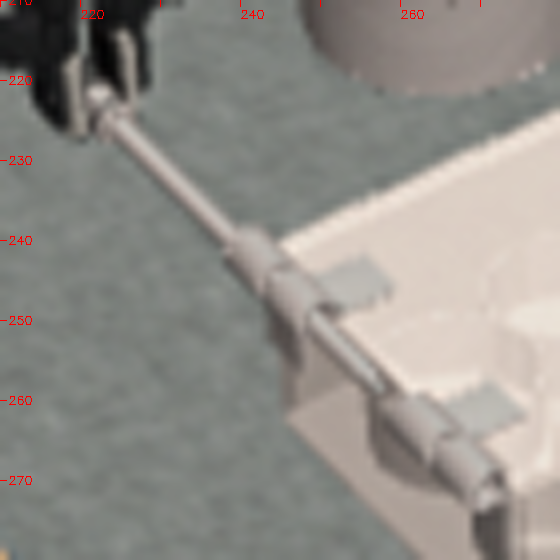

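View pics/t17.png

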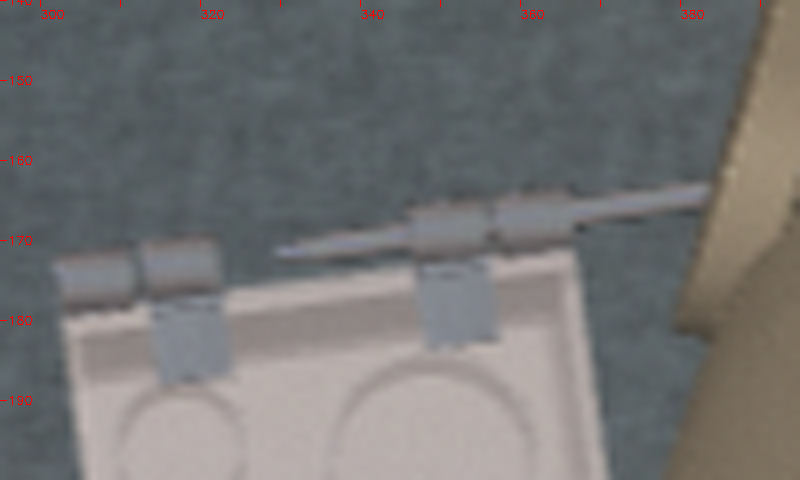

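Call:
step_arm(
  commands=[
    [[-0.0125,0.1,0],0],
    [[-0.0125,0.1,0],0],
    [[-0.0125,0.1,0],0],
    [[0,0,0],0],
  ],
)

```text
time_s: 24.05
eef_pos: [662.0, -78.1, 101.7]
ee_rot: [0.53, 0.469, 0.53, -0.468]
force: [-1.2, 0.8, 0.9]
grip_width: 0.156
```

Call:
step_arm(
  commands=[
    [[-0.0125,0.1,0],0],
    [[-0.0125,0.1,0],0],
    [[-0.0125,0.1,0],0],
    [[0,0,0],0],
  ],
)

```text
time_s: 24.45
eef_pos: [660.5, -66.1, 101.7]
ee_rot: [0.529, 0.469, 0.53, -0.468]
force: [-2.2, 0.8, 0.6]
grip_width: 0.153
```

Call:
step_arm(
  commands=[
    [[-0.0125,0.1,0],0],
    [[-0.0125,0.1,0],0],
    [[-0.0125,0.1,0],0],
    [[0,0,0],0],
  ],
)

```text
time_s: 24.85
eef_pos: [659.1, -54.0, 101.7]
ee_rot: [0.53, 0.469, 0.53, -0.468]
force: [-1.1, 1.7, 0.6]
grip_width: 0.152
```

Call:
step_arm(
  commands=[
    [[-0.0125,0.1,0],0],
    [[-0.0125,0.1,0],0],
    [[-0.0125,0.1,0],0],
    [[0,0,0],0],
  ],
)

```text
time_s: 25.25
eef_pos: [657.5, -42.1, 101.7]
ee_rot: [0.53, 0.469, 0.53, -0.468]
force: [-0.4, 0.6, 0.1]
grip_width: 0.159
```

Call:
step_arm(
  commands=[
    [[-0.0125,0.1,0],0],
    [[-0.0125,0.1,0],0],
    [[-0.0125,0.1,0],0],
    [[0,0,0],0],
  ],
)

```text
time_s: 25.65
eef_pos: [655.9, -30.1, 101.6]
ee_rot: [0.53, 0.468, 0.53, -0.468]
force: [-0.3, 1.0, -1.1]
grip_width: 0.156
```

Run:
```python
from h import *
s=capture("side");t=capture("top");st=ctrl.sense();print(st["eef_pos"],st["force"],st["grip_width"],st["wrist_torque"])
crop(s["image"],210,210,290,290,"s18",7);crop(t["image"],285,140,385,200,"t18",8)
```

```text
[655.95363149 -30.53539183 101.57746815] [-1.59047664  0.86941037 -0.00260861] 0.15606523620067864 [0.22583411 0.18501398 0.17315717]
```

View pics/s18.png

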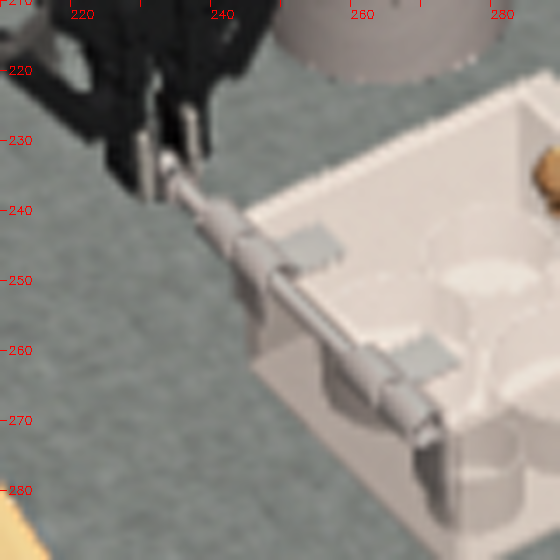

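View pics/t18.png

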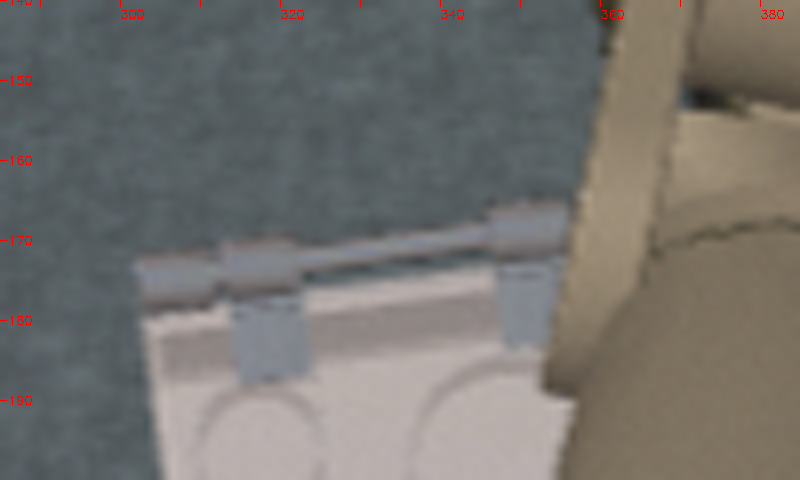

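Threaded through all but the last part; about 20 mm remain.

Call:
step_arm(
  commands=[
    [[-0.0125,0.1,0],0],
    [[-0.0125,0.1,0],0],
    [[-0.0125,0.1,0],0],
    [[0,0,0],0],
  ],
)

```text
time_s: 26.15
eef_pos: [654.5, -18.2, 101.7]
ee_rot: [0.53, 0.469, 0.53, -0.468]
force: [0.2, 1.1, 0.0]
grip_width: 0.156
```

Call:
step_arm(
  commands=[
    [[-0.006,0.05,0],0],
    [[-0.006,0.05,0],0],
    [[0,0,0],0],
  ],
)

```text
time_s: 26.45
eef_pos: [654.0, -14.6, 101.7]
ee_rot: [0.53, 0.469, 0.53, -0.469]
force: [-0.9, 1.2, 1.4]
grip_width: 0.151
```

Call:
step_arm(
  commands=[
    [[-0.003,0.025,0],0],
    [[-0.003,0.025,0],0],
    [[0,0,0],0],
  ],
)

```text
time_s: 26.75
eef_pos: [653.8, -12.9, 101.7]
ee_rot: [0.53, 0.469, 0.53, -0.469]
force: [-1.8, 0.5, 0.3]
grip_width: 0.156
```

Run:
```python
from h import *
s=capture("side");t=capture("top");st=ctrl.sense();print(st["eef_pos"],st["force"],st["grip_width"],st["wrist_torque"])
crop(s["image"],210,210,290,290,"s19",7)
```

```text
[653.83152755 -12.80573664 101.68034646] [-0.07366641 -0.92714327 -0.39408479] 0.15165395534260054 [0.16350636 0.20547776 0.22657602]
```

View pics/s19.png

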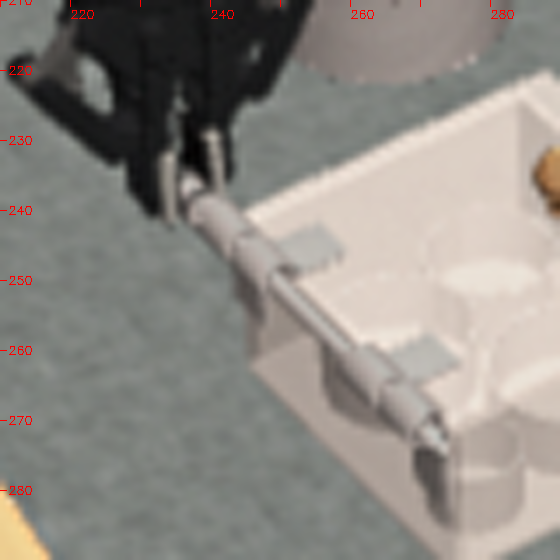

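Call:
step_arm(
  commands=[
    [[-0.003,0.025,0],0],
    [[0,0,0],0],
  ],
)

```text
time_s: 27.05
eef_pos: [653.7, -11.8, 101.7]
ee_rot: [0.53, 0.469, 0.53, -0.469]
force: [-1.0, -0.5, 0.2]
grip_width: 0.154
```

Call:
step_arm(
  commands=[
    [[-0.003,0.025,0],0],
    [[0,0,0],0],
  ],
)

```text
time_s: 27.25
eef_pos: [653.6, -10.8, 101.7]
ee_rot: [0.53, 0.469, 0.53, -0.469]
force: [-1.9, -0.1, -0.3]
grip_width: 0.151
```

Call:
step_arm(
  commands=[
    [[-0.003,0.025,0],0],
    [[0,0,0],0],
  ],
)

```text
time_s: 27.45
eef_pos: [653.5, -9.8, 101.7]
ee_rot: [0.53, 0.469, 0.53, -0.469]
force: [-1.4, -1.1, 0.5]
grip_width: 0.155
```

Call:
step_arm(
  commands=[
    [[-0.003,0.025,0],0],
    [[0,0,0],0],
  ],
)

```text
time_s: 27.65
eef_pos: [653.5, -9.8, 101.7]
ee_rot: [0.53, 0.468, 0.529, -0.469]
force: [-1.0, -5.6, -0.5]
grip_width: 0.156
```

Call:
step_arm(
  commands=[
    [[-0.003,0.025,0],0],
    [[0,0,0],0],
  ],
)

```text
time_s: 27.85
eef_pos: [653.4, -9.7, 101.7]
ee_rot: [0.53, 0.468, 0.529, -0.469]
force: [0.3, -9.8, -1.6]
grip_width: 0.15
```

Call:
step_arm(
  commands=[
    [[-0.003,0.025,0],0],
    [[0,0,0],0],
  ],
)

```text
time_s: 28.05
eef_pos: [653.4, -9.6, 101.7]
ee_rot: [0.531, 0.468, 0.528, -0.47]
force: [0.6, -13.0, -1.1]
grip_width: 0.152
```

Call:
step_arm(
  commands=[
    [[0.006,-0.06,0],0],
    [[0,0,0],0],
  ],
)

```text
time_s: 28.25
eef_pos: [653.4, -9.8, 101.7]
ee_rot: [0.53, 0.469, 0.529, -0.469]
force: [-0.7, -4.7, -1.0]
grip_width: 0.155
```

Run:
```python
from h import *
s=capture("side");t=capture("top");st=ctrl.sense();print(st["eef_pos"],st["force"])
crop(s["image"],220,215,285,285,"s20",8)
```

```text
[653.43563736  -9.78466381 101.69291729] [-0.5812732  -5.33639823 -0.31846827]
```

View pics/s20.png

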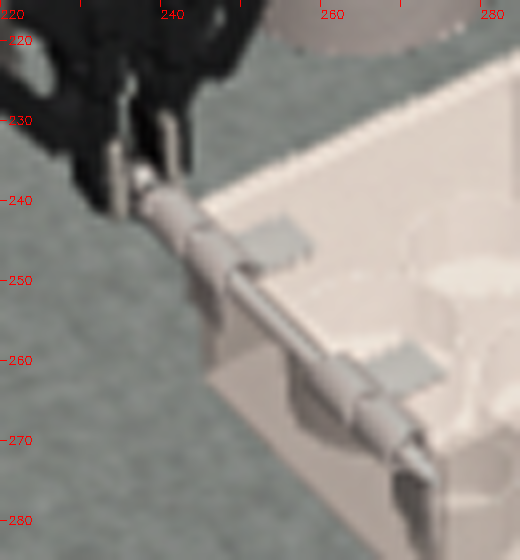

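Call:
step_arm(
  commands=[
    [[0,0,0],0],
    [[0,0,0],0],
    [[0,0,0],0],
    [[0,0,0],0],
    [[0,0,0],0],
  ],
  gripper=0.2,
)

```text
time_s: 28.85
eef_pos: [653.4, -9.1, 101.7]
ee_rot: [0.53, 0.469, 0.53, -0.469]
force: [-0.7, 0.4, -1.3]
grip_width: 0.402
```

Call:
step_arm(
  commands=[
    [[0,-0.05,0.3],0],
    [[0,0,0.8],0],
    [[-0.3,-0.5,0.9],0],
    [[-0.5,-0.9,0.4],0],
    [[-0.5,-0.9,0],0],
  ],
)

```text
time_s: 29.35
eef_pos: [601.8, -104.4, 201.7]
ee_rot: [0.532, 0.469, 0.528, -0.467]
force: [0.1, -0.8, 0.1]
grip_width: 0.398
```

Run:
```python
from h import *
s=capture("side");t=capture("top");st=ctrl.sense();print(st["eef_pos"],st["force"])
crop(s["image"],220,215,285,285,"s21",8);crop(t["image"],285,140,395,220,"t21",7)
cv2.imwrite("pics/s21f.png",s["image"])
u=lambda p:None
a=onz(t,300,175,100);print(a)
```

```text
[ 599.99054664 -107.19139788  199.53597101] [-0.73933272  0.48619777  0.37785708]
[633.39302252 161.90030799 100.        ]
```

View pics/s21.png

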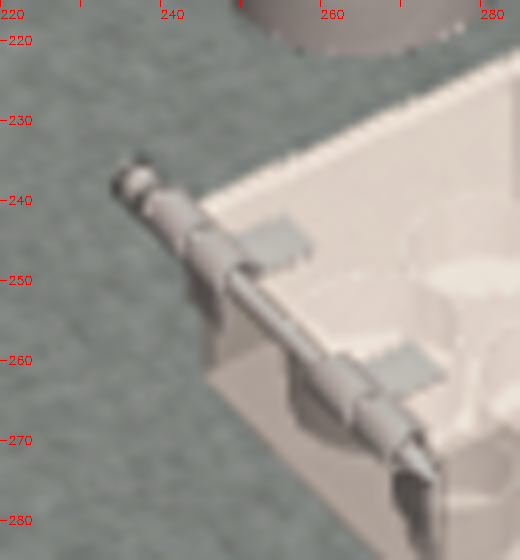

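View pics/t21.png

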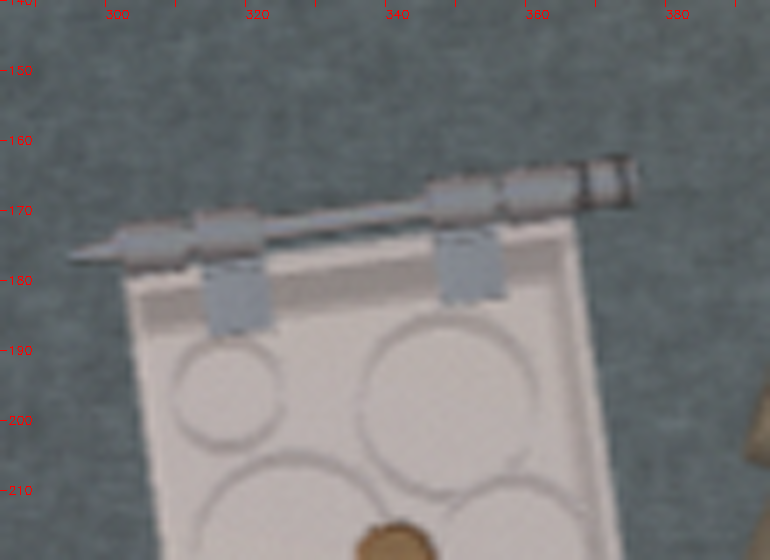

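View pics/s21f.png

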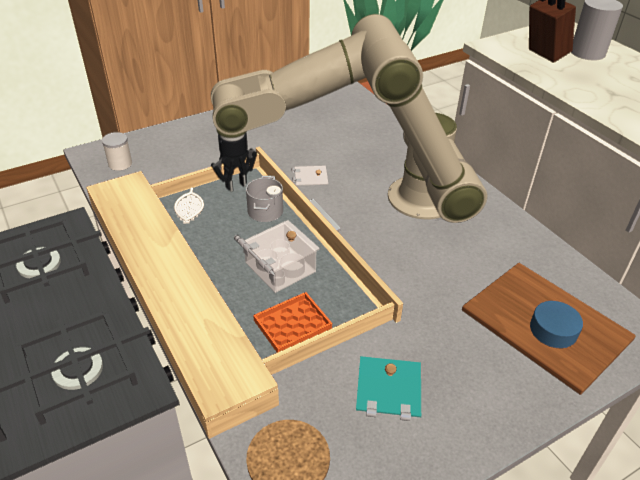

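Run:
```python
from h import *
import pickle
from rig import ticket
t0,s0=pickle.load(open("c0.pkl","rb"));s=capture("side")
for n,(x0,y0,x1,y1) in dict(pot=(248,192,285,224),dish=(172,186,206,225),mold=(250,290,335,352)).items():
    a=cv2.cvtColor(s0["image"][y0:y1,x0:x1],6).astype(np.float32);b=cv2.cvtColor(s["image"][y0:y1,x0:x1],6).astype(np.float32)
    print(n,cv2.phaseCorrelate(a,b),abs(a-b).mean())
st=ctrl.sense();print(st["time_s"],st["force"])
print(ticket.finish_job())
```

```text
pot ((0.09858186065451591, -0.008876799274570857), 0.9351741768419742) 4.6072636
dish ((-0.01475606635968063, 0.02058804992391927), 1.000692893523309) 3.5625942
mold ((0.0048553440702292505, -0.004554071293334516), 0.9964834033201139) 3.4912713
29.5 [0.06746253 0.96301048 0.1304831 ]
the job is handed in; nothing more can be done
None
```

The lid is shut and hinged. I slid it back by its knob until it stopped (about 9.4 mm). I then took the pin from the pot by its head, levelled it against the top of the plywood unit, and threaded it from the −y end through all four knuckles. The job was handed in at about 29.5 s.

**Pin home:** It stopped hard with about 13 N of push. After release, both views show the head against the end knuckle and the nose about 17 mm out of the far one, as expected.

**Pot, dish and mold:** Comparing before and after pictures, each shifted by no more than 0.1 pixel. The gripper is clear of everything and reads no force.

**What did not go cleanly:**
- **First try at the hole:** The nose was about 4.5 mm low and touched the knuckle's end face with about 18 N. I backed off, raised the pin and went in again; the rest of the threading stayed below about 3 N until the head seated.
- **Pin angle:** The pin had drooped about 3° in the grip after levelling. I corrected that with its nose already in the first knuckle, at low grip force.
- **Height readings:** The side camera's heights read about 3 mm high against the given hinge height.

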